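# Lock the brazing positioner with its cross pin

### The job

Lock the spindle of the brazing positioner: take the red-headed lock pin from the timber block, stand it in the hole on top of the blue bearing collar, then turn the handwheel slowly until the hidden cross-hole of the bushing comes under the pin and it drops through. Then press the pin fully home, past its spring catch, until its head sits on the collar, and let go. Work gently and by feel, stop turning as soon as the pin has dropped, never force the wheel against the pin or ram the pin, and leave the drift punch, loose valve, copper coupling and flux tin alone.

Things in the scene. Friction and masses are not known exactly. Their poses are not given: they have to be found in the camera images.
- stand: positioner, fixed: grey base plate 130 x 215 x 10 mm (its centre at y +35 mm), blue collar block 70 (x) x 50 (y) mm, top 122 mm high. Origin at bed height under the collar's centre; x points away from the robot (yaw within 0.3 rad), y along the level spindle (axis 90 mm high) to the handwheel. At the -y end chuck, copper stub and valve turn with the wheel, to y = -262 mm, 59 mm out from the axis
- boss_mouth (a point): centre of the mouth of the vertical pin hole, 13.5 mm diameter, on top of the round steel boss (32 mm diameter) on the collar, 136 mm above the bed. 26 mm down it meets the bushing (40 mm diameter); beyond the bushing's cross-hole (15 mm wide) it goes on into the lower collar, where a side spring plunger 72 mm below the mouth grips the pin. Axes as the stand's
- hub (a point): centre of the handwheel, on the spindle axis, 110 mm from the pin hole along the stand's +y, 90 mm above the bed. Fixed to the stand, does not turn; axes as the stand's. The cross-hole comes under the pin after the wheel's top is moved 20 to 77 degrees (23 to 88 mm along the rim) away from the robot, to the stand's +x; the other way takes 103 to 160 degrees
- wheel: handwheel with the bronze bushing clamped in its hub at an unknown angle: no mark tells where the cross-hole is. Upright, square to the stand's y; rim a round bar 14 mm thick on a 116 mm circle (rim top 155 mm high) round an 8 mm web: pinch the rim from above. Stays where left, needs about 5 N at the rim. 12 N more against the dropped pin overloads it (40 N between pin and bushing)
- pin: lock pin: steel shank 12 mm diameter, 92 mm long, its lowest 10 mm tapering to a 6 mm nose; red head on top 24 mm diameter, 28 mm tall; about 110 g. Origin at the nose, z up to the head. Starts upright in either hole of the timber block, nose 8 mm above the bed. Pressing it past the plunger takes 8 to 22 N on the head; keep under 35 N (60 N over all its contacts with the positioner damages it)
- pin_head (a point): centre of the red head, 106 mm above the nose. Height above the boss mouth: 80 mm while the pin rides on the bushing (leaning up to 10 mm in its play), 23 to 36 mm once it has dropped onto the spring plunger, 14 mm when home. It drops by its own weight when the cross-hole is in line within about 4 degrees; near the edge of that it may hang part-way until the wheel is turned a little more
- block: timber block, fixed on the bed, 89 (x) x 150 (y) x 38 mm tall, with two holes 13.5 mm diameter, 30 mm deep, at y = +40 and -40 mm; one holds the lock pin, the other the drift punch. Origin under its centre
- punch_mid (a point): middle of the drift punch, all dark steel, 16 mm diameter, 130 mm long, upright in the other hole of the block, 80 mm from the pin. Not to be moved
- valve_mid (a point): middle of a loose brass ball valve standing on end on the bed: 68 mm diameter, 96 mm tall, white lever upright on one side, 60 mm out and 156 mm high. Not to be moved
- coupling_mid (a point): middle of a copper coupling, a tube 54 mm diameter, 62 mm tall, standing on the bed. Not to be moved
- flux_mid (a point): middle of a round yellow flux tin, 66 mm diameter, 40 mm tall, on the bed. Not to be moved
There are look-alikes about, which are no part of the job. Of the things shaped like the pin, the steel one is meant.

How it is judged (in metres and radians):
On the way, in this order (a step that is already met when the one before it is completed fails the run):
1. the lock pin stands in the hole of the collar, riding on the bushing (z of pin_head in the frame of boss_mouth between 0.07 and 0.086 m and horizontal distance between pin_head and boss_mouth below 0.012 m), for 0.2 s.
2. the pin has dropped through the bushing's cross-hole (z of pin_head in the frame of boss_mouth below 0.038 m and horizontal distance between pin_head and boss_mouth below 0.008 m), for 0.2 s.
At the end, for the whole second after the job is handed in: the lock pin is through collar and bushing with the underside of its head within 2 mm of the boss, upright (within 0.06 rad) and at rest, and let go (z of pin_head in the frame of boss_mouth below 0.016 m and horizontal distance between pin_head and boss_mouth below 0.004 m and angle between pin's own z axis and vertical below 0.06 rad and linear speed of pin below 0.01 m/s); the robot touches nothing.
It fails at once if the wheel is forced against the pin (more than 40 N between pin and bushing) (contact force between pin and wheel above 40 N).
It fails at once if the pin is rammed or forced sideways in the collar (more than 60 N over all contacts between pin and positioner) (contact force between pin and stand above 60 N).
It fails at once if the drift punch, loose valve, copper coupling or flux tin is moved more than 30 mm (distance of any of punch_mid, valve_mid, coupling_mid, flux_mid from where it was at the start of the episode above 0.03 m).
It also fails if it takes over 67 s, if anything falls off the work surface, if the arm or the gripper's body presses on something with over 40 N, if the wrist force passes 120 N, or if a joint passes its speed limit or range.

### The arm

A 6-joint arm with a two-finger parallel gripper is mounted at the origin on the work surface. World frame = base frame: x ahead of the robot, y to its left, z up, the work surface at z = 0. Lengths are in mm, angles in rad, forces in N, time in s.
With the tool pointing down it reaches from about 350 to 775 mm from the base axis. Payload 7.3 kg.
Tool frame: the origin (TCP) lies at the very end of the fingers, on their centre line; the grasp point (between the pads) lies 19 mm behind it; x points along the fingers, y is the direction in which the jaws open and shut, and the axes are right-handed (so a half turn about x gives the same grasp; the last joint's range is limited). The gripper opens to 92 mm and grips with 3 to 60 N. Pads are 19 mm wide; open, the fingers measure 130 mm over their backs; the gripper's body (75 mm by 190 mm) begins 47 mm behind the grasp point.
Start: joints at [0.993, 0.342, 1.524, -0, 1.275, -0.146], TCP at [219.704, 476.838, 226.741] pointing down, gripper open.
Joint ranges: [-2.53, 2.53], [-0.77, 2.02], [0.04, 2.7], [-1, 4.14], [0.28, 2.66], [-3.11, 3.11]. Speed limits (rad/s): [2.57, 2.57, 3.14, 3.14, 3.14, 3.14].

### API

Orientations are given as [roll, pitch, yaw] about the fixed x, y, z axes, in that order (R = Rz(yaw) Ry(pitch) Rx(roll)).
In Python, from plant import sensors, capture, bot gives the robot as it stands.
- The arm moves only by the shell command python3 -m crank 'ROWS' [OPENING]. ROWS is JSON, a list of rows, each an object of numbers: "dx", "dy", "dz": the shift along the tool's x, y, z in cm; "spin": the turn about the tool's x in rad. A call has 1 to 20 rows; each row is the pose to reach, as a shift and turn from the pose commanded when the call began, along the tool's axes at that moment; what a row does not reach only later rows make up. A row lasts 1/12 s, in which the tool goes at most 41.7 mm and 7.16 degrees, less where a joint would pass 70% of its speed; a pose out of reach is approached as far as the arm can. A call with a gripper value outside its range is refused whole. OPENING is the opening in per cent of the stroke, from 0 (shut) to 100 (fully open), set as the call begins (- or left out, the last holds). The fingers move at their own pace and stop on an object; the grip force is fixed at half the most. Time passes only in rows, so rows that repeat a pose let the fingers close. It gives the time, the measured TCP pose, the force and the opening at its end, in the units of the state.
- sensors.get_obs(): the state, without advancing time (a new reading comes with each control period).
- capture(name): name is "scene" or "top" or "wrist"; returns a dict with "frame" (480x640x3 uint8, blue, green, red), "vfov" (degrees; the focal length in pixels is half the picture's height over the tangent of half this angle, whatever the lens; pixels are square), "cx", "cy" (the principal point, pixels), "view" (4x4, takes a point from world to camera coordinates); the wrist camera has in their place "mount" (4x4, takes a point from camera to tool coordinates, whose origin is the TCP and whose axes are the tool frame's). Camera axes: x right, y down, z forward; pixel columns grow to the right and rows downward; lengths in mm; the calibration is good to about 2 mm. A picture is of the moment at which its call begins: read the wrist's pose just before it. There is no depth.
- bot.close_job(): hands the job in, once; it reports no verdict.
The state is a dict: "time": time; "joint_positions": joint angles; "dq": joint speeds; "tau": joint torques, N m; "tool_pos": TCP position; "tcp_rot": TCP orientation; "contact_force": force on the tool from outside, world axes, zero at the start; "moment": the same for the moment, N m; "grip_width": finger opening in mm.
Only numpy, scipy, OpenCV 4.12 (cv2) and the standard library are available. Lean on these libraries where they do the work, as an engineer would, in place of code of your own. Each camera call takes 0.05 s, during which the arm holds its last target.

## Working session

There is one attempt and no reset: what is moved stays moved. The work goes in short steps, Python scripts to look and compute and a shell command to move; the robot and the scene stay as the last step left them, time stands still between calls to the robot, and variables do not carry over. Pictures are saved under pics/ and viewed, and the job is handed in when it is done.

```bash
ls; mkdir -p pics
python3 - <<'E'
from plant import sensors, capture, bot
import cv2, numpy as np
print(sensors.get_obs())
for n in ("scene","top","wrist"):
    c=capture(n); cv2.imwrite(f"pics/{n}0.png",c["frame"])
    print(n,c["vfov"],c["cx"],c["cy"],np.round(c.get("view",c.get("mount")),3).tolist())
E
```

```text
pics
{'time': 0.0, 'joint_positions': array([ 9.92997070e-01,  3.42715742e-01,  1.52503146e+00, -2.98228608e-05,
        1.27540877e+00, -1.45990718e-01]), 'dq': array([ 0.00010741,  0.00078005, -0.00040118, -0.00091834,  0.00074138,
        0.00220169]), 'tau': array([-1.75122317e-03, -4.31239629e+01, -2.44221872e+01,  7.16068083e-02,
        5.57091774e-02, -1.57018653e-04]), 'tool_pos': array([219.47231472, 476.46330235, 226.04355342]), 'tcp_rot': array([-1.69854738,  1.56923275, -2.13034721]), 'contact_force': array([-0.10443809,  0.7011709 , -0.08988266]), 'moment': array([ 0.08013855,  0.03219367, -0.00027755]), 'grip_width': 91.68198487178603}
scene 46.65473200016058 323.069945391903 230.43542479263547 [[-0.681, 0.732, 0.02, 421.333], [0.497, 0.482, -0.721, -193.241], [-0.538, -0.481, -0.693, 1802.993], [0.0, 0.0, 0.0, 1.0]]
top 46.01093474818078 316.609589295098 244.1100856151881 [[0.029, -0.999, 0.013, -65.068], [-0.982, -0.031, -0.188, 562.34], [0.188, -0.008, -0.982, 1256.97], [0.0, 0.0, 0.0, 1.0]]
wrist 59.80084245655481 323.8210029883296 234.72614766764724 [[-0.0, -0.306, 0.952, -157.646], [1.0, 0.0, 0.0, -0.981], [-0.0, 0.952, 0.306, -82.52], [0.0, 0.0, 0.0, 1.0]]
```

View pics/scene0.png

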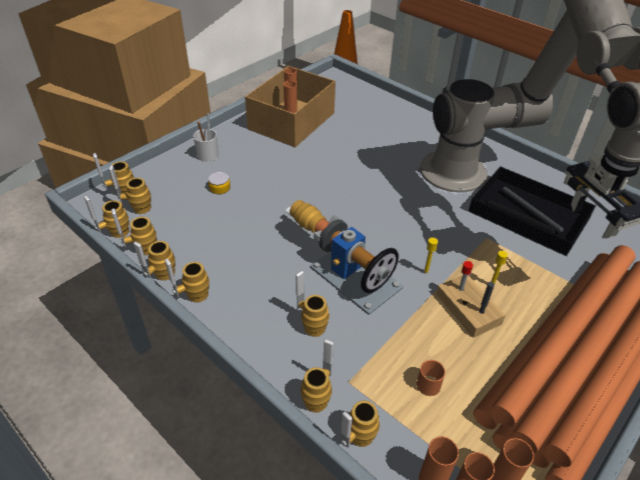

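View pics/top0.png

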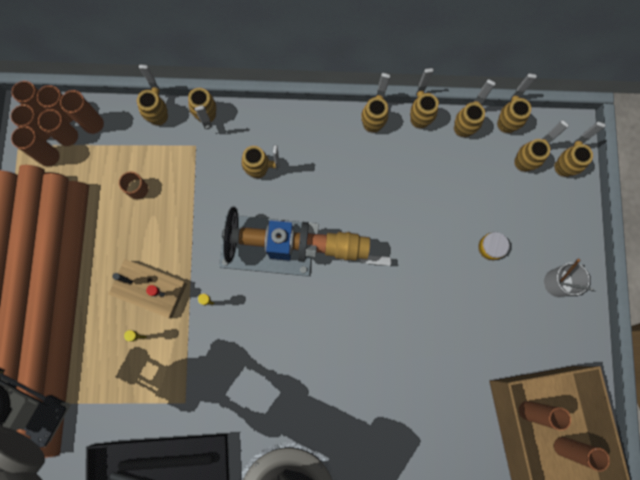

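View pics/wrist0.png

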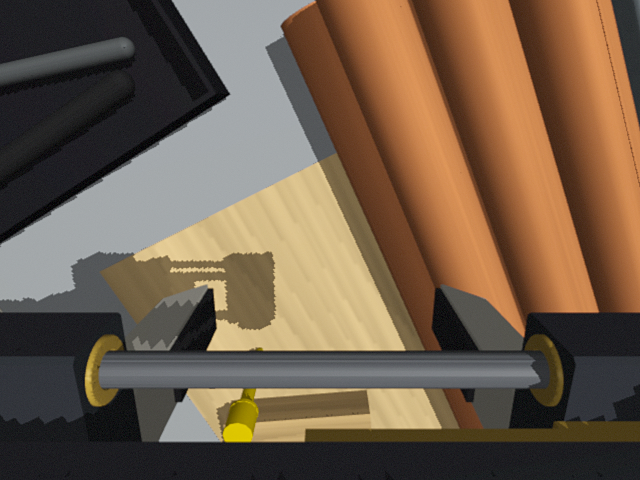

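The red pin head is at scene (467,267) and top (152,290). The stand is at scene (350,245) and top (279,237). The punch is the dark object at the far end of the block, and there are two yellow-headed look-alikes. I'll zoom in to measure.

Run:
```python
import cv2
s=cv2.imread("pics/scene0.png");t=cv2.imread("pics/top0.png")
def z(im,x0,y0,w,h,k): return cv2.resize(im[y0:y0+h,x0:x0+w],None,fx=k,fy=k,interpolation=cv2.INTER_CUBIC)
cv2.imwrite("pics/sz.png",z(s,270,190,160,120,5)); cv2.imwrite("pics/tz.png",z(t,100,190,220,150,3.6));cv2.imwrite("pics/sz2.png",z(s,410,220,120,120,5))
cv2.imwrite("pics/tz2.png",z(t,210,190,130,100,6))
```

```text
(no output)
```

View pics/sz.png

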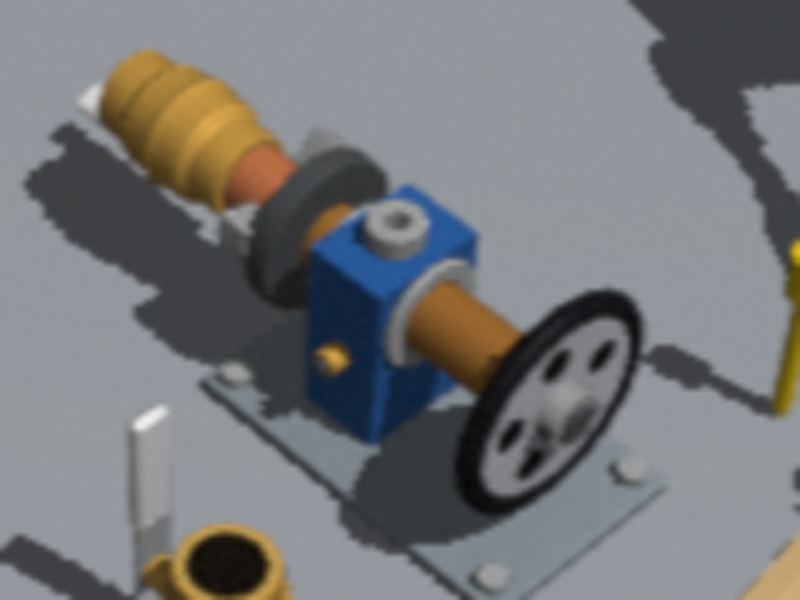

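View pics/tz2.png

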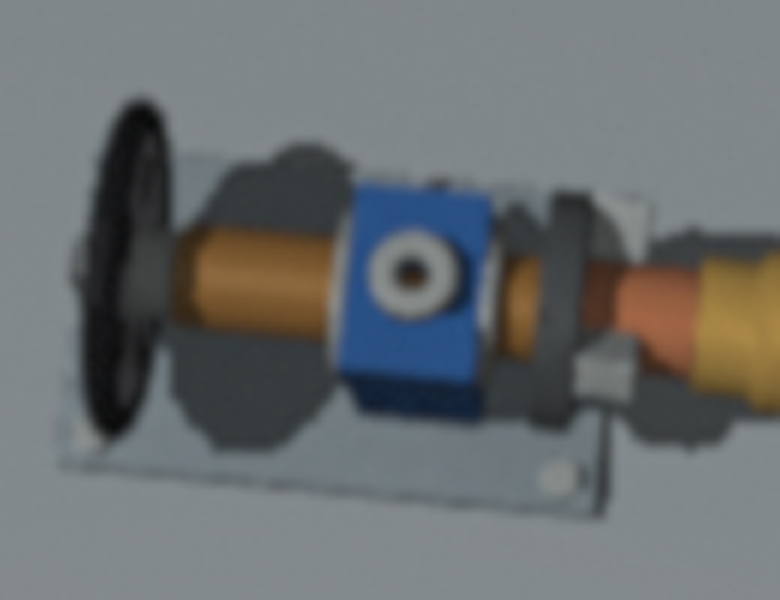

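View pics/tz.png

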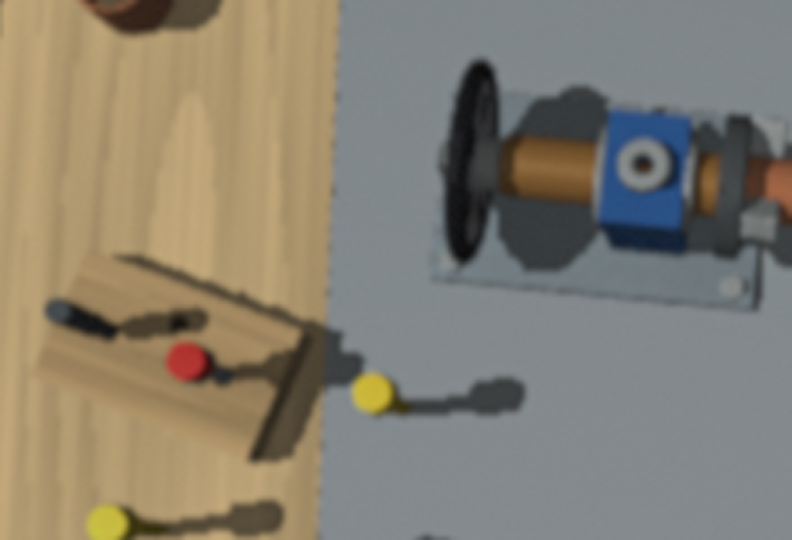

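View pics/sz2.png

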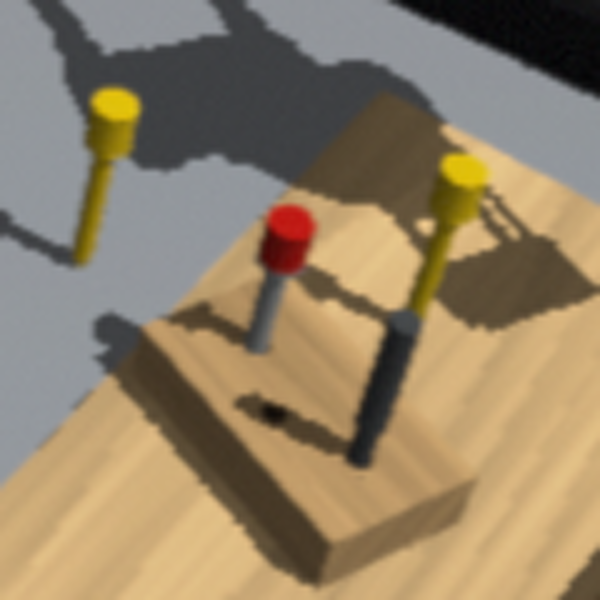

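```bash
cat > h.py <<'E'
import numpy as np, cv2
from plant import sensors, capture, bot
from scipy.spatial.transform import Rotation as R
def ray(c,u,v):
    f=240/np.tan(np.radians(c["vfov"]/2))
    V=np.linalg.inv(c["view"]) ; d=V[:3,:3]@np.array([(u-c["cx"])/f,(v-c["cy"])/f,1.])
    return V[:3,3],d/np.linalg.norm(d)
def tri(rays):
    A=sum(np.eye(3)-np.outer(d,d) for o,d in rays); b=sum((np.eye(3)-np.outer(d,d))@o for o,d in rays)
    p=np.linalg.solve(A,b); e=[np.linalg.norm((np.eye(3)-np.outer(d,d))@(p-o)) for o,d in rays]
    return p,e
def atz(r,z): o,d=r; return o+d*(z-o[2])/d[2]
def proj(c,p):
    f=240/np.tan(np.radians(c["vfov"]/2)); q=np.array(c["view"])@np.append(p,1); return q[0]/q[2]*f+c["cx"],q[1]/q[2]*f+c["cy"]
def tool():
    o=sensors.get_obs(); T=np.eye(4); T[:3,:3]=R.from_euler("xyz",o["tcp_rot"]).as_matrix(); T[:3,3]=o["tool_pos"]; return T,o
def wrist(name=None):
    T,o=tool(); c=capture("wrist"); c["view"]=np.linalg.inv(T@np.array(c["mount"]))
    if name: cv2.imwrite(f"pics/{name}.png",c["frame"])
    return c
def tocmd(p,yaw=None):
    "shift in cm along tool axes to bring TCP to p"
    T,o=tool(); return T[:3,:3].T@(np.array(p)-T[:3,3])/10
E
python3 - <<'E'
from h import *
np.set_printoptions(precision=1,suppress=True)
s=capture("scene");t=capture("top")
f=lambda z,k,o:((z[0]+.5)/k-.5+o[0],(z[1]+.5)/k-.5+o[1])
S=lambda x,y:ray(s,*f((x,y),5,(270,190)));S2=lambda x,y:ray(s,*f((x,y),5,(410,220)))
T=lambda x,y:ray(t,*f((x,y),3.6,(100,190)));T2=lambda x,y:ray(t,*f((x,y),6,(210,190)))
for n,a,b,z in [("mouth",S(398,222),T2(411,272),136),("pintop",S2(291,219),T(187,358),128),("punchtop",S2(404,322),T(60,306),138),
   ("yelA",S2(115,103),T(373,390),120),("yelB",S2(463,170),T(108,520),120),
   ("wheeltop",S(612,293),T2(150,105),90)]:
    print(n,*tri([a,b]),atz(a,z),atz(b,z))
# collar top corners
for n,z in [("a",(357,183)),("b",(492,194)),("c",(479,374)),("d",(340,371))]:
    print(n,atz(T2(*z),122))
for n,z in [("a",(405,188)),("b",(476,236)),("c",(378,298)),("d",(312,248))]:
    print(n,atz(S(*z),122))
for n,z in [("plateL",(62,465)),("plateR",(600,515))]: print(n,atz(T2(*z),10))
print(R.from_euler("xyz",sensors.get_obs()["tcp_rot"]).as_matrix())
E
```

```text
mouth [566.4  36.7 134.8] [np.float64(0.1818382175946807), np.float64(0.1818382175947988)] [567.4  37.4 136. ] [566.   36.8 136. ]
pintop [440.4 303.1 129.2] [np.float64(0.16582982169058275), np.float64(0.1658298216907633)] [439.2 302.8 128. ] [440.6 303.3 128. ]
punchtop [468.  378.5 137.9] [np.float64(0.44294766386116724), np.float64(0.442947663861216)] [467.7 378.8 138. ] [468.2 378.  138. ]
yelA [425.6 192.9 120.5] [np.float64(0.08111982528190546), np.float64(0.08111982528201198)] [425.1 192.6 120. ] [425.6 193.1 120. ]
yelB [344.4 343.7 120.4] [np.float64(0.18201683291789628), np.float64(0.18201683291785548)] [344.1 343.4 120. ] [344.3 344.  120. ]
wheeltop [595.8 150.7 193.7] [np.float64(28.351921086682157), np.float64(28.351921086682204)] [493.2 120.5  90. ] [637.1 141.3  90. ]
a [601.7  59.  122. ]
b [599.2   9.1 122. ]
c [531.7  11.3 122. ]
d [531.2  62.  122. ]
a [534.7  14.6 122. ]
b [536.3  63.3 122. ]
c [603.4  56.5 122. ]
d [600.1   9.8 122. ]
plateL [509.8 179.3  10. ]
plateR [496.3 -34.   10. ]
[[-0.   0.4  0.9]
 [-0.   0.9 -0.4]
 [-1.  -0.  -0. ]]
```

Pin axis is at (440,303), with the head top at 129 against an expected 128. The punch is 80.3 mm from it, as stated. The mouth is at (566.4,37,135) against an expected 136. All of this agrees with the text. Next I'll work out the tool shifts.

Run:
```python
from h import *
np.set_printoptions(precision=4,suppress=True)
T,o=tool(); print(T)
a=np.arctan2(T[1,1],T[0,1]); print("jaw ang",a)
print(tocmd([440.4,303.1,180]),tocmd([440.4,303.1,95]), "spin for jaw y at stand yaw:",a-(np.pi/2-.063))
```

```text
[[ -0.0003   0.4185   0.9082 219.6091]
 [ -0.0005   0.9082  -0.4185 476.6902]
 [ -1.      -0.0006  -0.0001 226.4286]
 [  0.       0.       0.       1.    ]]
jaw ang 1.139011347939938
[ 4.6446 -6.523  27.3177] [13.1446 -6.5178 27.3184] spin for jaw y at stand yaw: -0.36878497885495864
```

```bash
python3 -m crank '[{"dx":0,"dy":-1.5,"dz":5,"spin":-0.1},{"dx":0.5,"dy":-2.5,"dz":9,"spin":-0.2},{"dx":1,"dy":-3.5,"dz":13,"spin":-0.3},{"dx":2,"dy":-4.5,"dz":17,"spin":-0.37},{"dx":3,"dy":-5.3,"dz":21,"spin":-0.37},{"dx":4,"dy":-6,"dz":25,"spin":-0.37},{"dx":4.6,"dy":-6.5,"dz":27.3,"spin":-0.37},{"dx":4.6,"dy":-6.5,"dz":27.3,"spin":-0.37},{"dx":4.6,"dy":-6.5,"dz":27.3,"spin":-0.37},{"dx":4.6,"dy":-6.5,"dz":27.3,"spin":-0.37}]' 50
python3 - <<'E'
from h import *
np.set_printoptions(precision=4,suppress=True)
c=wrist("w1"); T,o=tool(); print(T,o["time"],o["contact_force"],o["joint_positions"])
print(tocmd([440.4,303.1,95]), [proj(c,p) for p in ([440.4,303.1,128],[440.4,303.1,100])])
cv2.imwrite("pics/s1.png",capture("scene")["frame"])
E
```

```text
time: 1.08
tool_pos: [440.1, 303.7, 180.6]
tcp_rot: [3.068, 1.57, 3.005]
contact_force: [-0.4, 0.2, -0.9]
grip_width: 46.0
[[ -0.0002   0.0612   0.9981 439.7727]
 [  0.0004   0.9981  -0.0612 304.1502]
 [ -1.       0.0004  -0.0002 180.9415]
 [  0.       0.       0.       1.    ]] 1.1333 [0.041  0.1076 0.5471] [ 0.4614  0.4004  1.5686  0.0005  1.1726 -1.0483]
[ 8.5941 -0.1042  0.0706] [(np.float64(325.03897776033835), np.float64(262.2380905632639)), (np.float64(324.9121912562632), np.float64(245.17210043390622))]
```

View pics/w1.png

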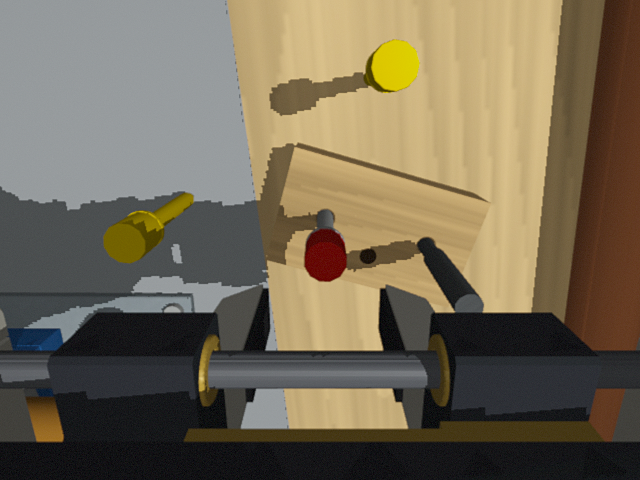

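View pics/s1.png

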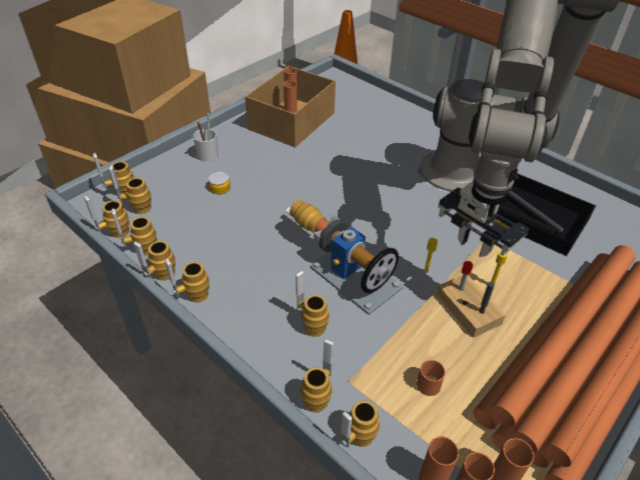

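The wrist view shows the red head top at (325,261), and the prediction was (325,262). The pin lies centred between the fingers and the punch is well clear. Descending.

```bash
python3 -m crank '[{"dx":2,"dy":-0.1,"dz":0.05},{"dx":4,"dy":-0.1,"dz":0.05},{"dx":6,"dy":-0.1,"dz":0.05},{"dx":7.5,"dy":-0.1,"dz":0.05},{"dx":8.5,"dy":-0.1,"dz":0.05},{"dx":8.5,"dy":-0.1,"dz":0.05},{"dx":8.5,"dy":-0.1,"dz":0.05}]' 50
python3 -m crank '[{"dx":0},{"dx":0},{"dx":0},{"dx":0},{"dx":0},{"dx":0}]' 0
```

```text
invalid input at $[0]: expected keys dx, dy, dz, spin
invalid input at $[0]: expected keys dx, dy, dz, spin
```

```bash
python3 -m crank '[{"dx":2,"dy":-0.1,"dz":0.05,"spin":0},{"dx":4,"dy":-0.1,"dz":0.05,"spin":0},{"dx":6,"dy":-0.1,"dz":0.05,"spin":0},{"dx":7.5,"dy":-0.1,"dz":0.05,"spin":0},{"dx":8.5,"dy":-0.1,"dz":0.05,"spin":0},{"dx":8.5,"dy":-0.1,"dz":0.05,"spin":0},{"dx":8.5,"dy":-0.1,"dz":0.05,"spin":0}]' 50
python3 -m crank '[{"dx":0,"dy":0,"dz":0,"spin":0},{"dx":0,"dy":0,"dz":0,"spin":0},{"dx":0,"dy":0,"dz":0,"spin":0},{"dx":0,"dy":0,"dz":0,"spin":0},{"dx":0,"dy":0,"dz":0,"spin":0},{"dx":0,"dy":0,"dz":0,"spin":0}]' 0
```

```text
time: 1.77
tool_pos: [440.5, 303.2, 96.1]
tcp_rot: [1.434, 1.571, 1.374]
contact_force: [-0.2, -0.2, 1.5]
grip_width: 45.9
time: 2.27
tool_pos: [441.3, 302.7, 96.3]
tcp_rot: [0.628, 1.569, 0.566]
contact_force: [0.4, 0.4, 3.5]
grip_width: 22.3
```

```bash
python3 -m crank '[{"dx":-1.5,"dy":0,"dz":0,"spin":0},{"dx":-3,"dy":0,"dz":0,"spin":0},{"dx":-5,"dy":0,"dz":0,"spin":0},{"dx":-8,"dy":0,"dz":0,"spin":0},{"dx":-11,"dy":0,"dz":0,"spin":0},{"dx":-14,"dy":0,"dz":0,"spin":0},{"dx":-16,"dy":0,"dz":0,"spin":0},{"dx":-16.5,"dy":0,"dz":0,"spin":0},{"dx":-16.5,"dy":0,"dz":0,"spin":0}]'
python3 - <<'E'
from h import *
np.set_printoptions(precision=4,suppress=True)
c=wrist("w2"); T,o=tool(); print(T,o["grip_width"],o["contact_force"])
print(tocmd([566.4,36.9,260]))
E
```

```text
time: 3.02
tool_pos: [441.3, 302.7, 261.7]
tcp_rot: [0.527, 1.568, 0.465]
contact_force: [-0.8, 0.5, -1.9]
grip_width: 22.4
[[ -0.0005   0.0618   0.9981 440.6381]
 [ -0.0002   0.9981  -0.0618 302.3446]
 [ -1.      -0.0002  -0.0005 260.025 ]
 [  0.       0.       0.       1.    ]] 22.463703927958942 [-0.407  -0.3581 -2.1168]
[  0.0021 -25.716   14.1936]
```

View pics/w2.png

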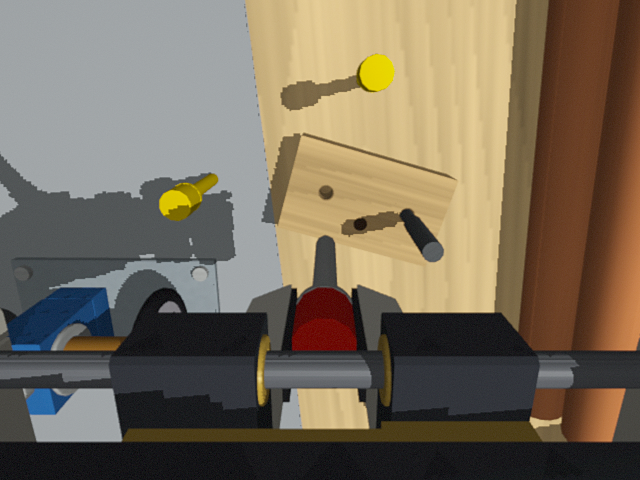

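The pin is held and upright, and its old hole at (326,192) is empty. Moving above the collar.

```bash
python3 -m crank '[{"dx":0,"dy":-1.5,"dz":1,"spin":0},{"dx":0,"dy":-4,"dz":2.5,"spin":0},{"dx":0,"dy":-7,"dz":4,"spin":0},{"dx":0,"dy":-10,"dz":5.5,"spin":0},{"dx":0,"dy":-13,"dz":7.2,"spin":0},{"dx":0,"dy":-16,"dz":9,"spin":0},{"dx":0,"dy":-19,"dz":10.6,"spin":0},{"dx":0,"dy":-22,"dz":12.2,"spin":0},{"dx":0,"dy":-24.2,"dz":13.4,"spin":0},{"dx":0,"dy":-25.4,"dz":14,"spin":0},{"dx":0,"dy":-25.7,"dz":14.2,"spin":0},{"dx":0,"dy":-25.7,"dz":14.2,"spin":0},{"dx":0,"dy":-25.7,"dz":14.2,"spin":0},{"dx":0,"dy":-25.7,"dz":14.2,"spin":0}]'
python3 - <<'E'
from h import *
np.set_printoptions(precision=4,suppress=True)
c=wrist("w3"); T,o=tool(); print(T,o["grip_width"],o["contact_force"])
print(tocmd([566.4,36.9,260]))
for n in("scene","top"):
    c=capture(n);
    x,y=(270,170) if n=="scene" else (215,180)
    cv2.imwrite(f"pics/{n}3.png",cv2.resize(c["frame"][y:y+120,x:x+160],None,fx=5,fy=5,interpolation=cv2.INTER_CUBIC))
E
```

```text
time: 4.23
tool_pos: [566.1, 38.8, 260.5]
tcp_rot: [2.477, 1.57, 2.417]
contact_force: [0.6, -0.4, -1.0]
grip_width: 22.5
[[ -0.0003   0.0599   0.9982 566.2021]
 [  0.0004   0.9982  -0.0599  38.7643]
 [ -1.       0.0004  -0.0003 260.7064]
 [  0.       0.       0.       1.    ]] 22.33186218474225 [-0.0027  0.3043 -0.7537]
[ 0.0706 -0.1849  0.0309]
```

View pics/w3.png

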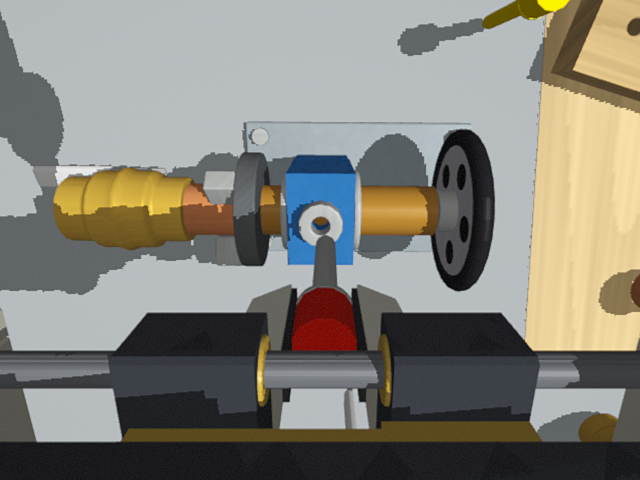

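View pics/scene3.png

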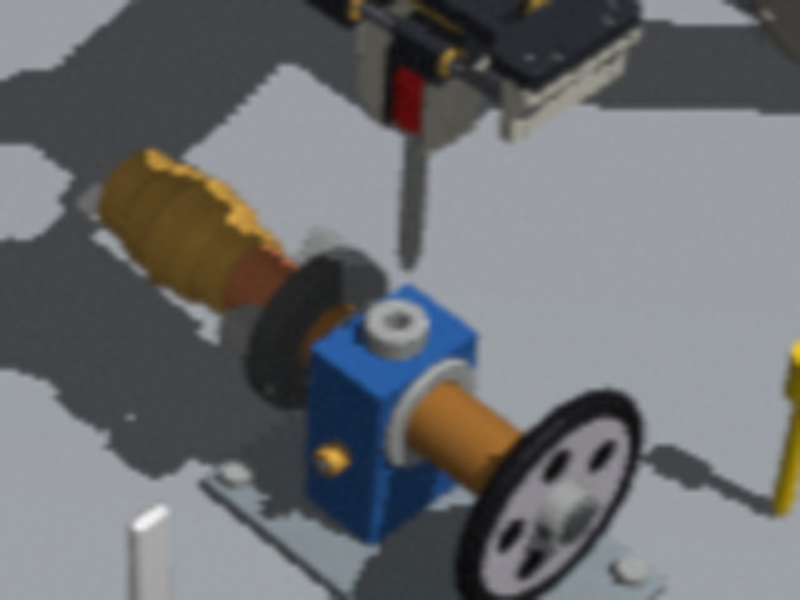

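View pics/top3.png

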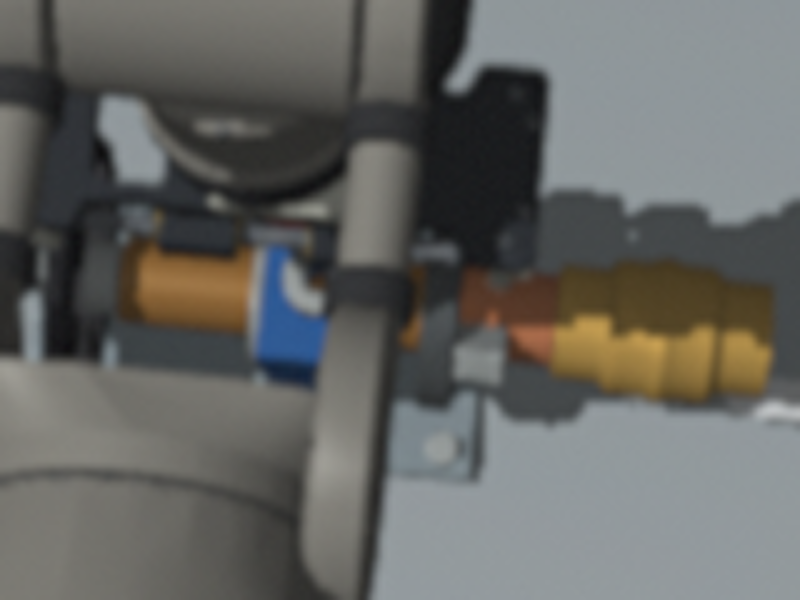

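Run:
```python
from h import *
np.set_printoptions(precision=2,suppress=True)
im=cv2.imread("pics/w3.png")
cv2.imwrite("pics/w3z.png",cv2.resize(im[180:330,250:400],None,fx=4,fy=4,interpolation=cv2.INTER_CUBIC))
c=wrist(); T,o=tool(); print(T[:3,3])
for z in (136,173): 
    p=T[:3,3].copy();p[2]=z; print(z,proj(c,p))
for uv in ((320.5,222),(320.5,224)): print(atz(ray(c,*uv),136))
```

```text
[566.48  38.24 260.94]
136 (np.float64(325.23061614309444), np.float64(223.8922170870788))
173 (np.float64(325.430481224381), np.float64(240.69726455898038))
[564.89  34.99 136.  ]
[566.35  34.9  136.  ]
```

View pics/w3z.png

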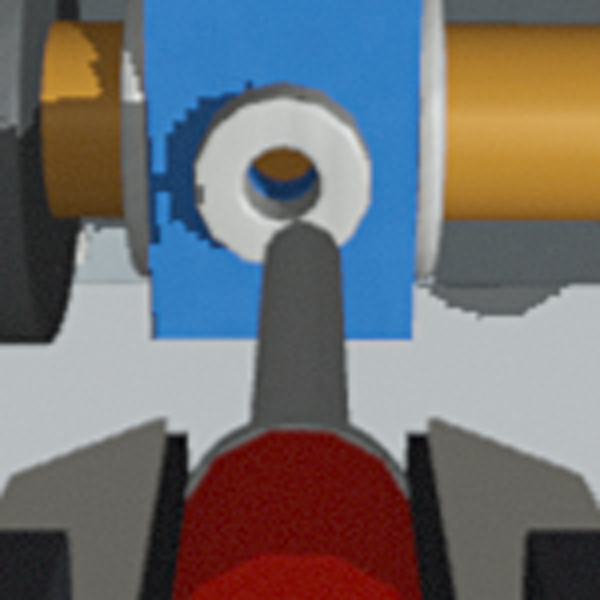

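The mouth is centred at wrist pixel (320.4,225.4) and the pin axis meets that height at (325.2,223.9). I need about −3.3 mm in y and +1 mm in x. I'll shift, go partway down and look again.

```bash
python3 -m crank '[{"dx":0.5,"dy":-0.2,"dz":0.05,"spin":0},{"dx":1.5,"dy":-0.33,"dz":0.1,"spin":0},{"dx":2.5,"dy":-0.33,"dz":0.1,"spin":0},{"dx":2.7,"dy":-0.33,"dz":0.1,"spin":0},{"dx":2.7,"dy":-0.33,"dz":0.1,"spin":0},{"dx":2.7,"dy":-0.33,"dz":0.1,"spin":0}]'
python3 - <<'E'
from h import *
np.set_printoptions(precision=2,suppress=True)
c=wrist(); im=c["frame"]
cv2.imwrite("pics/w4z.png",cv2.resize(im[180:330,250:400],None,fx=4,fy=4,interpolation=cv2.INTER_CUBIC))
T,o=tool(); print(T[:3,3])
for z in (136,T[2,3]-87): 
    p=T[:3,3].copy();p[2]=z; u=np.array(proj(c,p)); print(z,u,(u-[250,180])*4)
c=capture("scene"); x,y=270,170
cv2.imwrite(f"pics/scene4.png",cv2.resize(c["frame"][y:y+120,x:x+160],None,fx=5,fy=5,interpolation=cv2.INTER_CUBIC))
E
```

```text
time: 4.93
tool_pos: [567.4, 33.9, 233.3]
tcp_rot: [2.968, 1.57, 2.906]
contact_force: [0.4, -1.2, -1.1]
grip_width: 22.1
[567.66  33.84 233.79]
136 [325.66 236.35] [302.66 225.4 ]
146.79268442560044 [325.74 241.75] [302.95 247.02]
```

View pics/w4z.png

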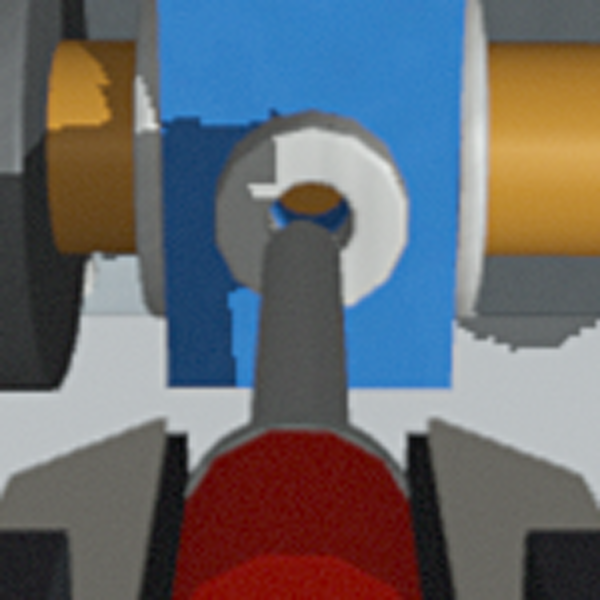

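View pics/scene4.png

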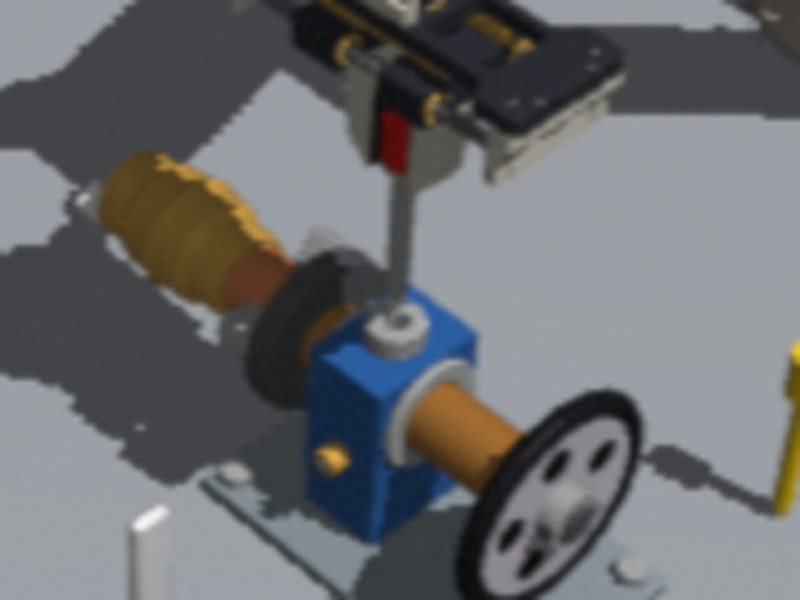

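The mouth's hole centre is at zoom (311.5,~220) and the pin axis prediction is (302.7,225). Correcting y by +1.5 mm, then starting in slowly.

```bash
python3 -m crank '[{"dx":0,"dy":0.15,"dz":0,"spin":0},{"dx":0.4,"dy":0.15,"dz":0,"spin":0},{"dx":0.8,"dy":0.15,"dz":0,"spin":0},{"dx":1.2,"dy":0.15,"dz":0,"spin":0},{"dx":1.6,"dy":0.15,"dz":0,"spin":0},{"dx":1.8,"dy":0.15,"dz":0,"spin":0},{"dx":1.8,"dy":0.15,"dz":0,"spin":0}]'
python3 - <<'E'
from h import *
np.set_printoptions(precision=2,suppress=True)
c=wrist(); im=c["frame"]
cv2.imwrite("pics/w5z.png",cv2.resize(im[180:330,250:400],None,fx=4,fy=4,interpolation=cv2.INTER_CUBIC))
T,o=tool(); print(T[:3,3],o["contact_force"],o["moment"])
c=capture("scene"); x,y=270,170
cv2.imwrite(f"pics/scene5.png",cv2.resize(c["frame"][y:y+120,x:x+160],None,fx=5,fy=5,interpolation=cv2.INTER_CUBIC))
E
```

```text
time: 5.62
tool_pos: [567.3, 35.4, 214.9]
tcp_rot: [3.047, 1.569, 2.985]
contact_force: [0.6, -0.4, -1.1]
grip_width: 22.6
[567.49  35.36 215.34] [-0.54  0.73 -1.52] [ 0.02 -0.01 -0.06]
```

View pics/w5z.png

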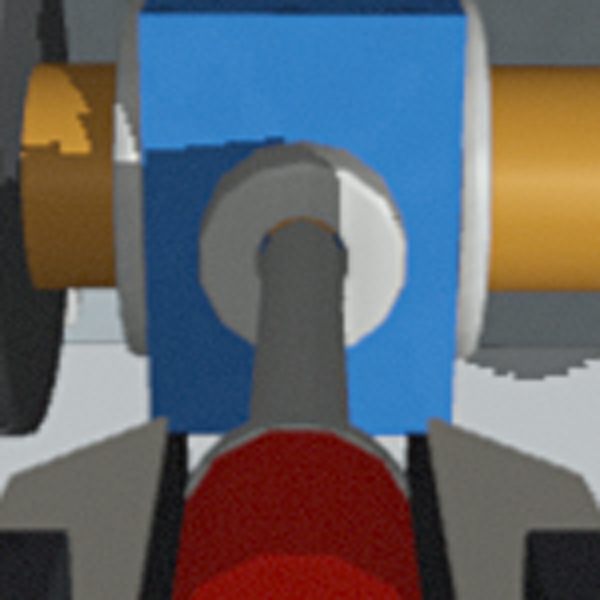

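View pics/scene5.png

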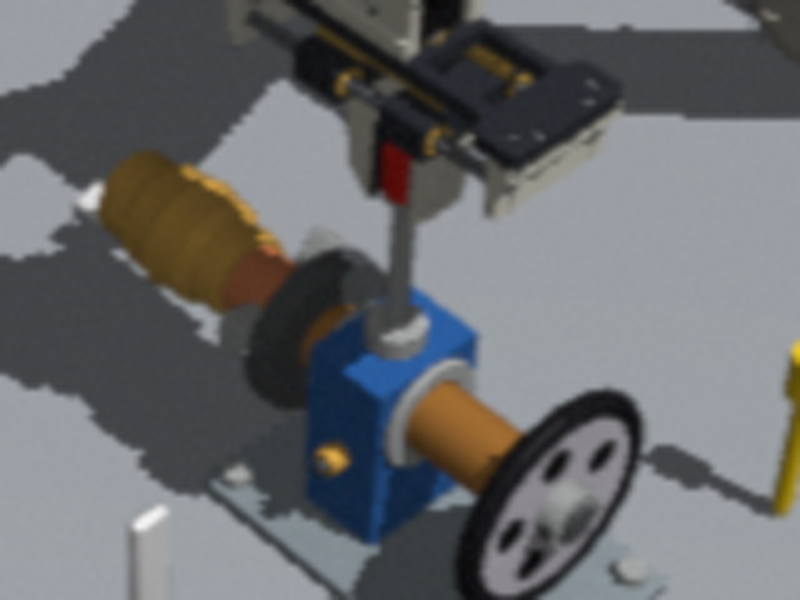

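The nose is in the mouth and centred, with no contact force. Lowering another 15 mm, then letting go.

```bash
python3 -m crank '[{"dx":0.3,"dy":0,"dz":0,"spin":0},{"dx":0.6,"dy":0,"dz":0,"spin":0},{"dx":0.9,"dy":0,"dz":0,"spin":0},{"dx":1.2,"dy":0,"dz":0,"spin":0},{"dx":1.5,"dy":0,"dz":0,"spin":0},{"dx":1.5,"dy":0,"dz":0,"spin":0}]'
```

```text
time: 6.22
tool_pos: [567.3, 35.4, 199.9]
tcp_rot: [3.084, 1.57, 3.022]
contact_force: [0.3, -0.3, -0.8]
grip_width: 22.2
```

```bash
python3 -m crank '[{"dx":0,"dy":0,"dz":0,"spin":0},{"dx":0,"dy":0,"dz":0,"spin":0},{"dx":0,"dy":0,"dz":0,"spin":0},{"dx":0,"dy":0,"dz":0,"spin":0}]' 60
python3 - <<'E'
from h import *
c=wrist(); im=c["frame"]
cv2.imwrite("pics/w6.png",im)
T,o=tool(); print(T[:3,3],o["contact_force"],o["grip_width"])
c=capture("scene"); x,y=270,170
cv2.imwrite(f"pics/scene6.png",cv2.resize(c["frame"][y:y+120,x:x+160],None,fx=5,fy=5,interpolation=cv2.INTER_CUBIC))
E
```

```text
time: 6.55
tool_pos: [567.8, 35.4, 201.0]
tcp_rot: [0.149, 1.57, 0.087]
contact_force: [0.2, 0.1, -0.5]
grip_width: 44.3
[567.74925568  35.39909828 200.97039542] [-0.51329332  0.71607306 -0.02307238] 48.512431024698444
```

View pics/w6.png

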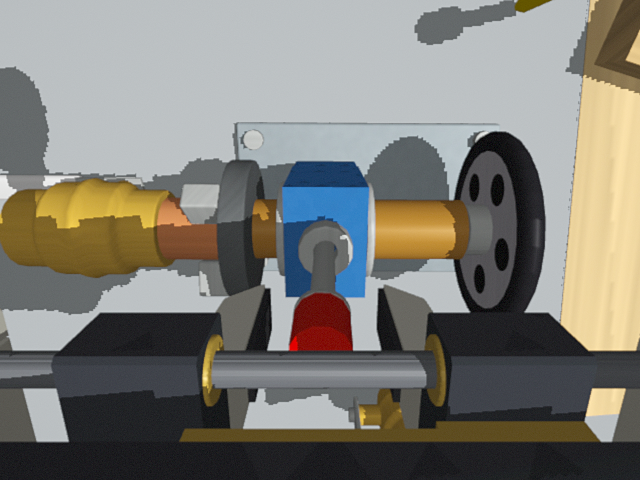

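View pics/scene6.png

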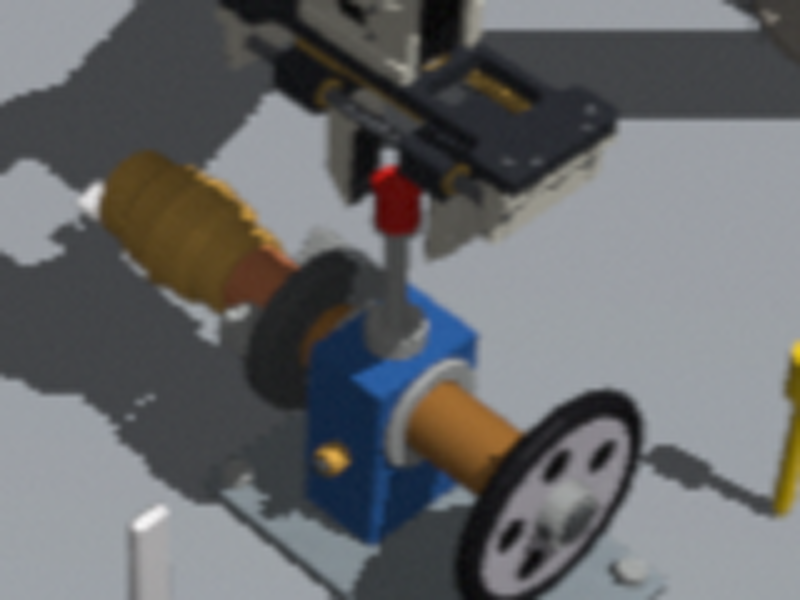

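The pin stands on the bushing. I'll raise the gripper and measure how the pin leans, because the gripper body (±95 mm) comes close to the head when I work at the wheel.

```bash
python3 -m crank '[{"dx":-1.5,"dy":0,"dz":0,"spin":0},{"dx":-4,"dy":0,"dz":0,"spin":0},{"dx":-7,"dy":0,"dz":0,"spin":0},{"dx":-8,"dy":1,"dz":-2,"spin":0},{"dx":-8,"dy":4,"dz":-4,"spin":0},{"dx":-8,"dy":6,"dz":-4,"spin":0},{"dx":-8,"dy":6,"dz":-4,"spin":0},{"dx":-8,"dy":6,"dz":-4,"spin":0}]' 60
python3 - <<'E'
from h import *
np.set_printoptions(precision=2,suppress=True)
c=wrist("w7")
T,o=tool(); print(T,o["contact_force"],o["grip_width"])
for p in ([567.4,35.4,230],[567.4,35.4,202]): print("pred wrist",proj(c,p))
c=capture("scene"); x,y=270,140
cv2.imwrite(f"pics/scene7.png",cv2.resize(c["frame"][y:y+120,x:x+160],None,fx=5,fy=5,interpolation=cv2.INTER_CUBIC))
for p in ([567.4,35.4,230],[567.4,35.4,202]): print("pred scene",(np.array(proj(c,p))-[x,y])*5)
c=capture("top"); x,y=220,180
cv2.imwrite(f"pics/top7.png",cv2.resize(c["frame"][y:y+120,x:x+160],None,fx=5,fy=5,interpolation=cv2.INTER_CUBIC))
for p in ([567.4,35.4,230],[567.4,35.4,202]): print("pred top",(np.array(proj(c,p))-[x,y])*5)
E
```

```text
time: 7.32
tool_pos: [531.3, 98.4, 281.0]
tcp_rot: [-0.205, 1.57, -0.264]
contact_force: [0.1, -0.3, -0.3]
grip_width: 54.8
[[  0.     0.06   1.   531.48]
 [ -0.     1.    -0.06  97.63]
 [ -1.    -0.     0.   280.75]
 [  0.     0.     0.     1.  ]] [ 0.33 -0.01  0.12] 55.03303041358559
pred wrist (np.float64(218.66316268681177), np.float64(327.9566230565073))
pred wrist (np.float64(229.33296480577513), np.float64(304.8506485233277))
pred scene [403.37 326.11]
pred scene [400.2  369.83]
pred top [281.56 223.65]
pred top [285.41 238.71]
```

View pics/w7.png

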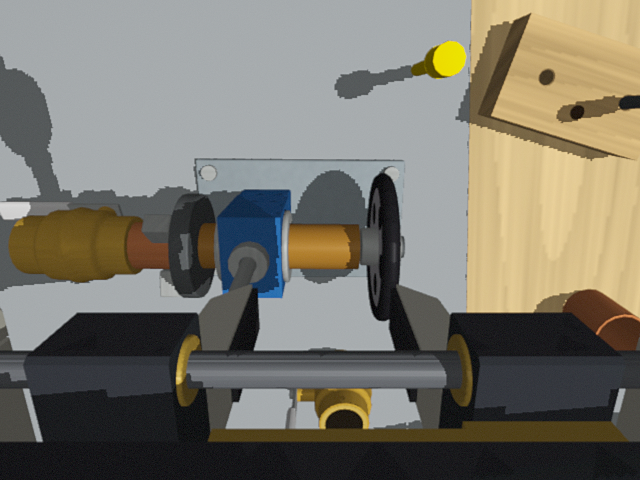

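View pics/scene7.png

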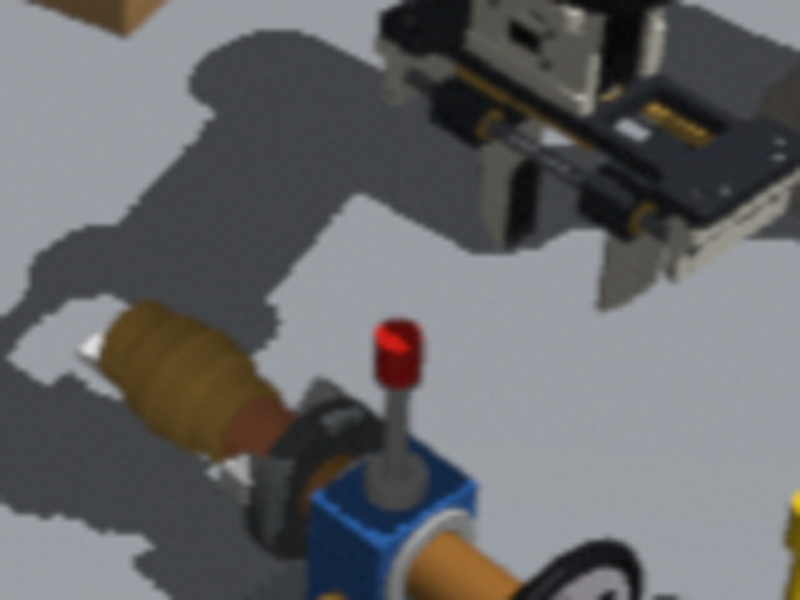

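View pics/top7.png

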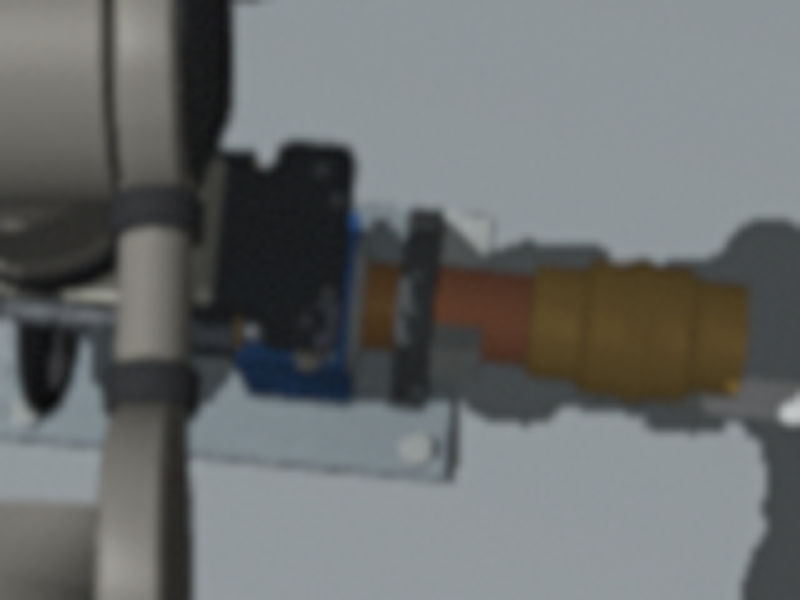

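Run:
```python
from h import *
np.set_printoptions(precision=1,suppress=True)
T,o=tool(); t=capture("top"); s=capture("scene")
for n,c,k,off,pts in [("top",t,5,(220,180),[(352,165),(352,340)]),("scene",s,5,(270,140),[(675,282),(380,35),(672,238),(798,195),(395,100)])]:
  for p in pts:
    for z in (330,347,360):
        w=atz(ray(c,(p[0]+.5)/k-.5+off[0],(p[1]+.5)/k-.5+off[1]),z); print(n,p,z,T[:3,:3].T@(w-T[:3,3]))
im=s["frame"]; cv2.imwrite("pics/s8.png",cv2.resize(im[120:240,330:490],None,fx=5,fy=5,interpolation=cv2.INTER_CUBIC))
```

```text
top (352, 165) 330 [-49.5 -89.9  42.6]
top (352, 165) 347 [-66.5 -90.9  38.4]
top (352, 165) 360 [-79.5 -91.6  35.2]
top (352, 340) 330 [-49.4 -96.4 -22.6]
top (352, 340) 347 [-66.4 -97.3 -25.7]
top (352, 340) 360 [-79.4 -98.  -28. ]
scene (675, 282) 330 [-49.5  74.   17.6]
scene (675, 282) 347 [-66.5  85.7  34.5]
scene (675, 282) 360 [-79.5  94.6  47.5]
scene (380, 35) 330 [ -49.4 -139.   -16.8]
scene (380, 35) 347 [ -66.4 -122.6    0.9]
scene (380, 35) 360 [ -79.5 -110.    14.4]
scene (672, 238) 330 [-49.5  53.7  -4.2]
scene (672, 238) 347 [-66.5  65.8  13.2]
scene (672, 238) 360 [-79.5  75.1  26.5]
scene (798, 195) 330 [-49.5  71.8 -69.1]
scene (798, 195) 347 [-66.5  83.5 -50.3]
scene (798, 195) 360 [-79.5  92.5 -35.9]
scene (395, 100) 330 [-49.5 -98.1  14.5]
scene (395, 100) 347 [-66.5 -82.5  31.5]
scene (395, 100) 360 [-79.5 -70.7  44.5]
```

View pics/s8.png

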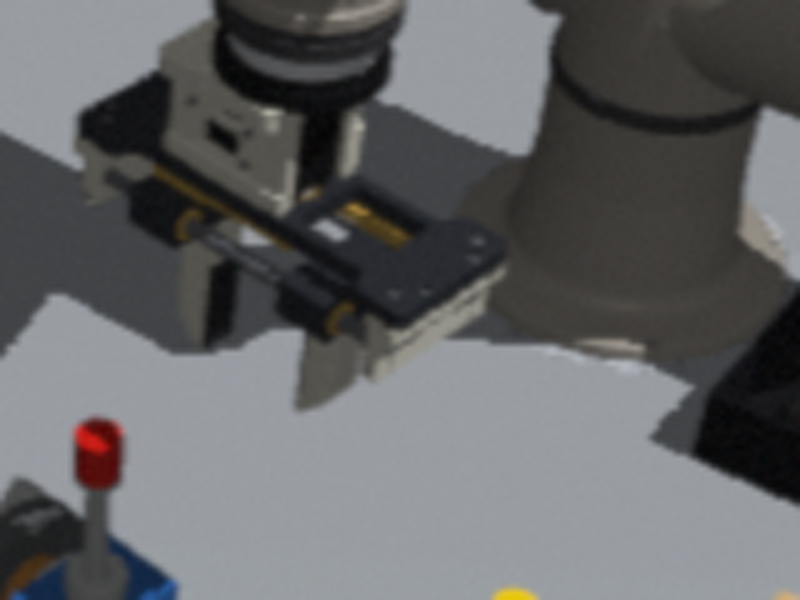

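The body really is ±95 mm, which leaves only about 3 mm beside the head with the jaws square at the wheel's top. Gripping on the near side of the rim (θ ≈ −70° to −30°) with about 15° of spin clears the pin fully. First I'll check the wheel model against the pictures.

Run:
```python
from h import *
c=wrist(); s=capture("scene")
yv=np.array([.062,.998,0]);xv=np.array([.998,-.062,0])
hub=np.array([567.4,35.4,90])+110*yv; print(hub)
A=cv2.resize(c["frame"][140:340,300:500],None,fx=3,fy=3,interpolation=cv2.INTER_CUBIC); B=cv2.resize(s["frame"][220:310,320:440],None,fx=6,fy=6,interpolation=cv2.INTER_CUBIC)
for th in np.radians(np.arange(0,360,4)):
    p=hub+58*(np.sin(th)*xv+np.cos(th)*np.array([0,0,1]))
    u=np.array(proj(c,p)); cv2.circle(A,tuple(int(q) for q in (u+.5-[300,140])*3),1,(0,255,0),-1)
    u=np.array(proj(s,p)); cv2.circle(B,tuple(int(q) for q in (u+.5-[320,220])*6),1,(0,255,0),-1)
cv2.imwrite("pics/A.png",A);cv2.imwrite("pics/B.png",B)
```

```text
[574.22 145.18  90.  ]
```

View pics/A.png

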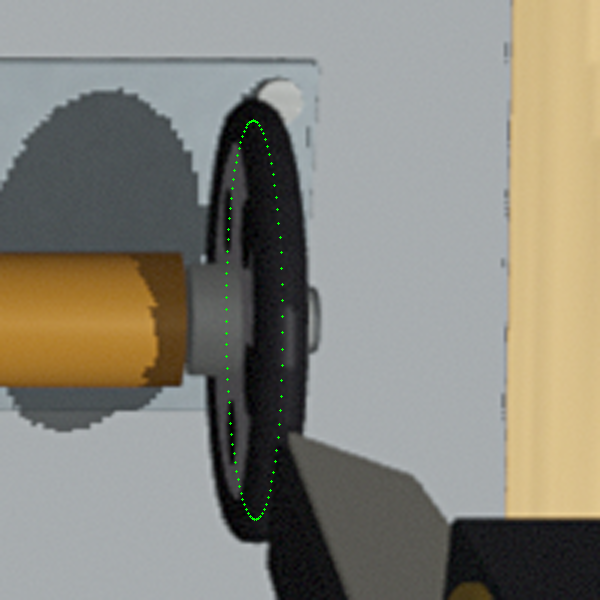

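View pics/B.png

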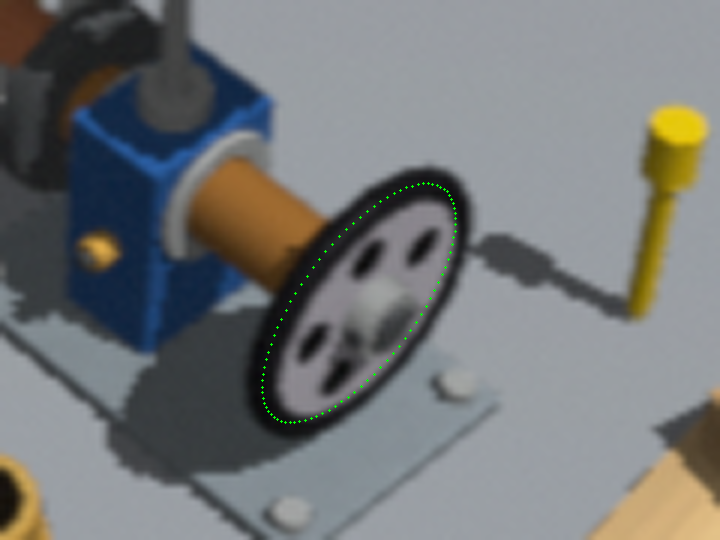

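The predicted circle lies on the rim within about 1 mm (hub y ≈ 145.9). Now the shifts.

```bash
cat >> h.py <<'E'
YV=np.array([.062,.998,0]);XV=np.array([.998,-.062,0]);HUB=np.array([574.2,145.9,90.])
def rim(thdeg,drop=14):
    t=np.radians(thdeg); return HUB+58*(np.sin(t)*XV+np.cos(t)*np.array([0,0,1.]))-np.array([0,0,drop])
E
python3 - <<'E'
from h import *
np.set_printoptions(precision=2,suppress=True)
print(rim(-70),tocmd(rim(-70)),tool()[1]["joint_positions"])
E
```

```text
[519.81 149.28  95.84] [18.47  5.14 -1.5 ] [ 0.04  0.34  1.38 -0.    1.42 -1.47]
```

```bash
python3 -m crank '[{"dx":0,"dy":2,"dz":-1,"spin":0.1},{"dx":2,"dy":4,"dz":-1.5,"spin":0.2},{"dx":5,"dy":5.1,"dz":-1.5,"spin":0.26},{"dx":8,"dy":5.1,"dz":-1.5,"spin":0.26},{"dx":10.5,"dy":5.1,"dz":-1.5,"spin":0.26},{"dx":11.5,"dy":5.1,"dz":-1.5,"spin":0.26},{"dx":11.5,"dy":5.1,"dz":-1.5,"spin":0.26}]' 60
python3 - <<'E'
from h import *
np.set_printoptions(precision=2,suppress=True)
c=wrist("w9"); T,o=tool(); print(T,tocmd(rim(-70)),o["contact_force"])
s=capture("scene"); cv2.imwrite("pics/s9.png",cv2.resize(s["frame"][150:330,270:510],None,fx=3.3,fy=3.3,interpolation=cv2.INTER_CUBIC))
E
```

```text
time: 8.25
tool_pos: [518.4, 149.1, 163.4]
tcp_rot: [-2.681, 1.566, -3.003]
contact_force: [-0.4, -0.6, 0.2]
grip_width: 55.0
[[ -0.     0.32   0.95 519.5 ]
 [ -0.     0.95  -0.32 149.18]
 [ -1.    -0.    -0.   165.38]
 [  0.     0.     0.     1.  ]] [6.95 0.02 0.04] [-0.11  0.9   0.68]
```

View pics/w9.png

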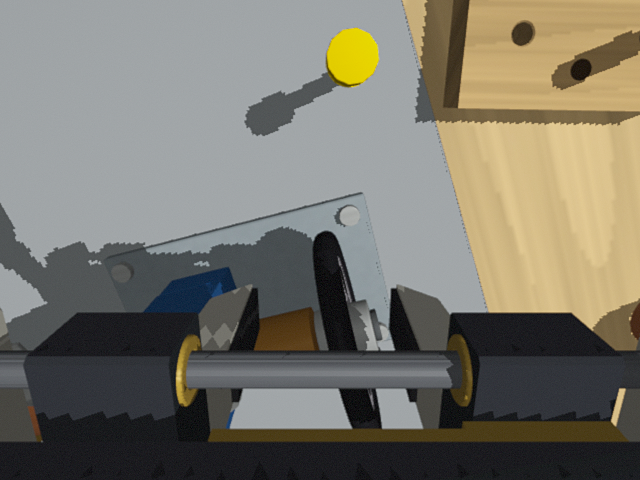

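View pics/s9.png

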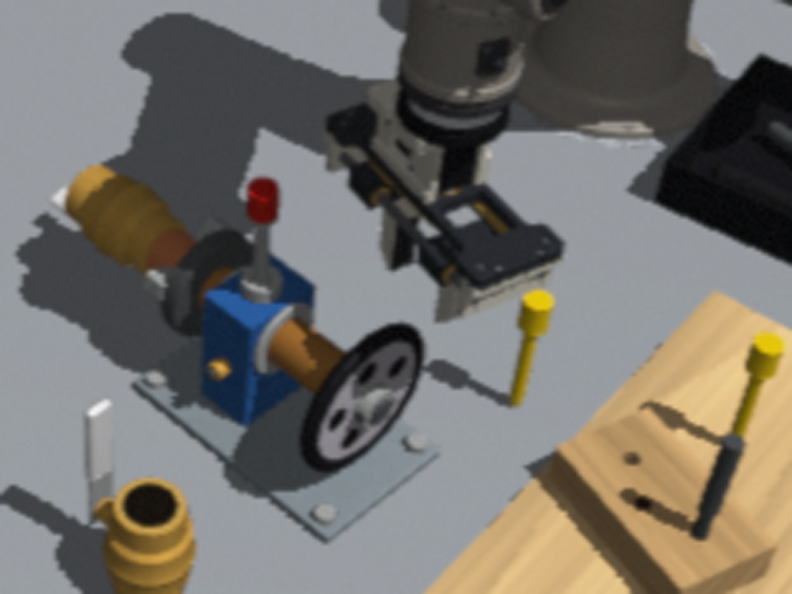

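The wheel's near rim at (325,240) is centred between the fingers, and the pin is well clear of the body. Descending and pinching.

```bash
python3 -m crank '[{"dx":2,"dy":0,"dz":0,"spin":0},{"dx":4,"dy":0,"dz":0,"spin":0},{"dx":6,"dy":0,"dz":0,"spin":0},{"dx":6.8,"dy":0,"dz":0,"spin":0},{"dx":6.8,"dy":0,"dz":0,"spin":0},{"dx":6.8,"dy":0,"dz":0,"spin":0}]' 60
python3 -m crank '[{"dx":0,"dy":0,"dz":0,"spin":0},{"dx":0,"dy":0,"dz":0,"spin":0},{"dx":0,"dy":0,"dz":0,"spin":0},{"dx":0,"dy":0,"dz":0,"spin":0},{"dx":0,"dy":0,"dz":0,"spin":0},{"dx":0,"dy":0,"dz":0,"spin":0},{"dx":0,"dy":0,"dz":0,"spin":0}]' 0
python3 - <<'E'
from h import *
np.set_printoptions(precision=2,suppress=True)
c=wrist("w10"); T,o=tool(); print(T,tocmd(rim(-70)),o["contact_force"],o["moment"],o["grip_width"])
s=capture("scene"); cv2.imwrite("pics/s10.png",cv2.resize(s["frame"][150:330,270:510],None,fx=3.3,fy=3.3,interpolation=cv2.INTER_CUBIC))
# table: rel shifts along arc from -70
R0=T[:3,:3]
for th in range(-70,-24,3): print(th, R0.T@(rim(th)-rim(-70))/10)
E
```

```text
time: 8.85
tool_pos: [520.6, 149.6, 99.1]
tcp_rot: [0.474, 1.569, 0.152]
contact_force: [0.8, 0.4, 0.4]
grip_width: 55.0
time: 9.43
tool_pos: [520.0, 150.3, 97.9]
tcp_rot: [1.133, 1.569, 0.811]
contact_force: [2.3, 3.2, -1.9]
grip_width: 15.1
[[  0.     0.32   0.95 520.  ]
 [  0.     0.95  -0.32 150.31]
 [ -1.     0.     0.    97.86]
 [  0.     0.     0.     1.  ]] [ 0.2  -0.1   0.01] [ 2.19  4.46 -1.54] [ 0.11 -0.1   0.3 ] 15.229972637555674
-70 [0. 0. 0.]
-67 [-0.28  0.03  0.11]
-64 [-0.56  0.06  0.23]
-61 [-0.83  0.1   0.37]
-58 [-1.09  0.14  0.51]
-55 [-1.34  0.18  0.68]
-52 [-1.59  0.23  0.85]
-49 [-1.82  0.28  1.04]
-46 [-2.04  0.33  1.24]
-43 [-2.26  0.39  1.45]
-40 [-2.46  0.44  1.67]
-37 [-2.65  0.51  1.9 ]
-34 [-2.82  0.57  2.14]
-31 [-2.99  0.63  2.38]
-28 [-3.13  0.7   2.64]
-25 [-3.27  0.77  2.9 ]
```

View pics/s10.png

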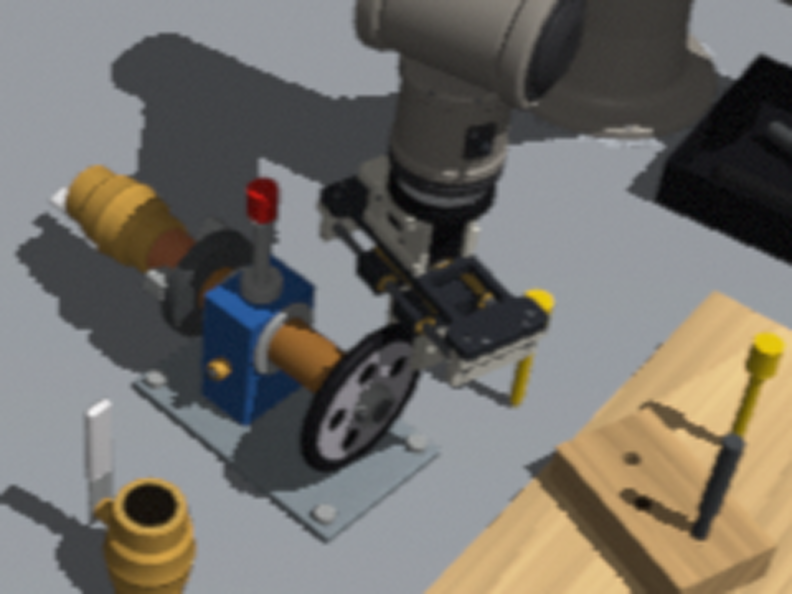

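View pics/w10.png

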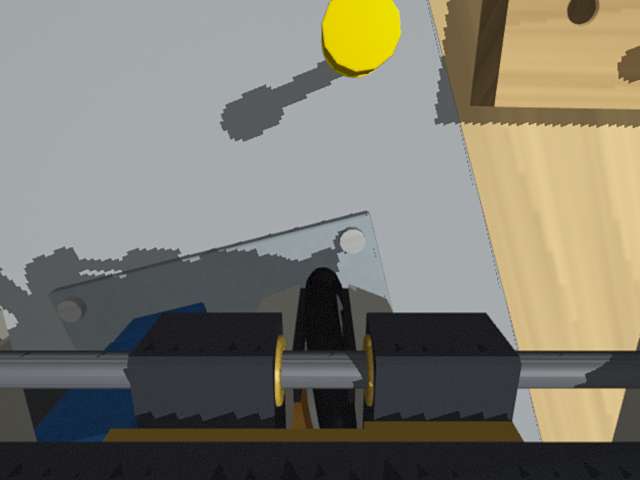

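The rim is pinched (15 mm) and forces are low. The first 12° are safe, since the cross-hole needs at least 20°.

```bash
python3 -m crank '[{"dx":-0.14,"dy":0.015,"dz":0.05,"spin":0},{"dx":-0.28,"dy":0.03,"dz":0.11,"spin":0},{"dx":-0.42,"dy":0.045,"dz":0.17,"spin":0},{"dx":-0.56,"dy":0.06,"dz":0.23,"spin":0},{"dx":-0.7,"dy":0.08,"dz":0.3,"spin":0},{"dx":-0.83,"dy":0.1,"dz":0.37,"spin":0},{"dx":-0.96,"dy":0.12,"dz":0.44,"spin":0},{"dx":-1.09,"dy":0.14,"dz":0.51,"spin":0},{"dx":-1.09,"dy":0.14,"dz":0.51,"spin":0}]'
cat > look.py <<'E'
from h import *; import sys
np.set_printoptions(precision=2,suppress=True)
T,o=tool(); print(T[:3,3],"F",o["contact_force"],"M",o["moment"],o["grip_width"],o["time"])
d=T[:3,3]+[0,0,14]-HUB; print("theta est",np.degrees(np.arctan2(d@XV,d[2])), "r",np.hypot(d@XV,d[2]),"y",d@YV)
s=capture("scene"); cv2.imwrite(f"pics/{sys.argv[1]}.png",cv2.resize(s["frame"][180:310,270:430],None,fx=4,fy=4,interpolation=cv2.INTER_CUBIC))
im=s["frame"][190:270,320:375].astype(int); m=(im[...,2]>90)&(im[...,1]<50)&(im[...,0]<60); ys,xs=np.nonzero(m); print("red",len(ys), xs.mean()+320 if len(xs) else None, ys.mean()+190 if len(ys) else None, ys.max()+190 if len(ys) else None)
E
python3 look.py s11
```

```text
time: 10.28
tool_pos: [522.5, 150.0, 106.1]
tcp_rot: [-2.865, 1.564, 3.097]
contact_force: [0.3, 5.4, -11.8]
grip_width: 15.1
[522.46 150.02 106.12] F [  0.29   5.38 -11.79] M [0.32 0.56 0.2 ] 15.061362880515858 10.2833
theta est -59.87203721494315 r 60.002971556267966 y 0.9056328920242795
red 0 None None None
```

View pics/s11.png

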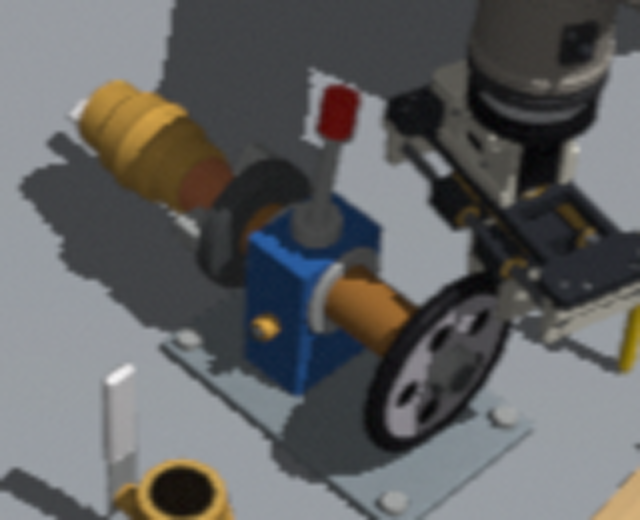

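The pin now leans toward −x as the bushing drags its nose, which is expected. Turning on in 3° steps, with a look after each.

```bash
sed -i 's/m=(im.*/m=(im[...,2]>60)\&(im[...,2]>2.5*im[...,1])\&(im[...,2]>2.5*im[...,0]); ys,xs=np.nonzero(m); print("red",len(ys),xs.mean()+320,ys.mean()+190,ys.min()+190,ys.max()+190)/' look.py
python3 -m crank '[{"dx":-0.13,"dy":0.02,"dz":0.08,"spin":0},{"dx":-0.25,"dy":0.04,"dz":0.17,"spin":0},{"dx":-0.25,"dy":0.04,"dz":0.17,"spin":0}]'; python3 look.py s12
```

```text
time: 10.58
tool_pos: [523.6, 149.9, 108.6]
tcp_rot: [-2.853, 1.563, 3.11]
contact_force: [-1.2, 7.0, -10.5]
grip_width: 15.0
[523.64 149.91 108.55] F [ -1.23   7.04 -10.53] M [0.34 0.79 0.3 ] 14.971852523619797 10.5833
theta est -57.300082041891166 r 60.25482257221365 y 0.8660078740297745
red 92 354.17391304347825 207.93478260869566 202 214
```

```bash
python3 -m crank '[{"dx":-0.12,"dy":0.02,"dz":0.09,"spin":0},{"dx":-0.25,"dy":0.05,"dz":0.17,"spin":0},{"dx":-0.25,"dy":0.05,"dz":0.17,"spin":0}]'; python3 look.py s13
```

```text
time: 10.88
tool_pos: [525.0, 149.8, 110.9]
tcp_rot: [-2.83, 1.562, 3.133]
contact_force: [-1.8, 6.6, -10.5]
grip_width: 14.9
[525.04 149.79 110.87] F [ -1.79   6.59 -10.52] M [0.28 0.92 0.24] 14.908887176402153 10.8833
theta est -54.72789669919327 r 60.383646646918486 y 0.8349365457021571
red 91 354.20879120879124 207.97802197802199 202 214
```

```bash
python3 -m crank '[{"dx":-0.12,"dy":0.02,"dz":0.09,"spin":0},{"dx":-0.23,"dy":0.05,"dz":0.19,"spin":0},{"dx":-0.23,"dy":0.05,"dz":0.19,"spin":0}]'; python3 look.py s14
```

```text
time: 11.18
tool_pos: [526.4, 149.6, 113.1]
tcp_rot: [-2.816, 1.561, -3.137]
contact_force: [-3.8, 4.6, -9.8]
grip_width: 15.2
[526.45 149.63 113.07] F [-3.83  4.62 -9.81] M [0.29 1.19 0.25] 15.206211818376417 11.1833
theta est -52.25981624573002 r 60.5560785834219 y 0.7663452152888723
red 91 354.20879120879124 207.97802197802199 202 214
```

```bash
python3 -m crank '[{"dx":-0.11,"dy":0.02,"dz":0.1,"spin":0},{"dx":-0.22,"dy":0.05,"dz":0.2,"spin":0},{"dx":-0.22,"dy":0.05,"dz":0.2,"spin":0}]'; python3 look.py s15
```

```text
time: 11.48
tool_pos: [528.0, 149.5, 115.1]
tcp_rot: [-2.806, 1.559, -3.127]
contact_force: [-5.3, 5.4, -10.8]
grip_width: 15.1
[528.   149.47 115.09] F [ -5.27   5.43 -10.79] M [0.28 1.45 0.32] 15.062149076805783 11.4833
theta est -49.84039750452325 r 60.61415764200286 y 0.6982004047940538
red 91 354.20879120879124 207.97802197802199 202 214
```

```bash
python3 -m crank '[{"dx":-0.11,"dy":0.03,"dz":0.1,"spin":0},{"dx":-0.22,"dy":0.06,"dz":0.21,"spin":0},{"dx":-0.22,"dy":0.06,"dz":0.21,"spin":0}]'; python3 look.py s16
```

```text
time: 11.78
tool_pos: [529.6, 149.3, 117.2]
tcp_rot: [-2.799, 1.558, -3.119]
contact_force: [-7.6, 5.0, -9.2]
grip_width: 15.3
[529.57 149.34 117.21] F [-7.6   5.   -9.16] M [0.28 1.78 0.31] 15.275144680663072 11.7833
theta est -47.357742524595736 r 60.83826058651591 y 0.6627968573707674
red 91 354.20879120879124 207.97802197802199 202 214
```

```bash
python3 -m crank '[{"dx":-0.1,"dy":0.03,"dz":0.11,"spin":0},{"dx":-0.2,"dy":0.05,"dz":0.22,"spin":0},{"dx":-0.2,"dy":0.05,"dz":0.22,"spin":0}]'; python3 look.py s17
```

```text
time: 12.08
tool_pos: [531.2, 149.2, 119.1]
tcp_rot: [-2.801, 1.556, -3.121]
contact_force: [-9.0, 6.1, -8.3]
grip_width: 15.7
[531.18 149.17 119.06] F [-9.01  6.06 -8.31] M [0.29 2.11 0.26] 15.663190767477007 12.0833
theta est -45.05253500327396 r 60.94722909645945 y 0.595841043055314
red 92 354.2391304347826 207.91304347826087 202 214
```

View pics/s17.png

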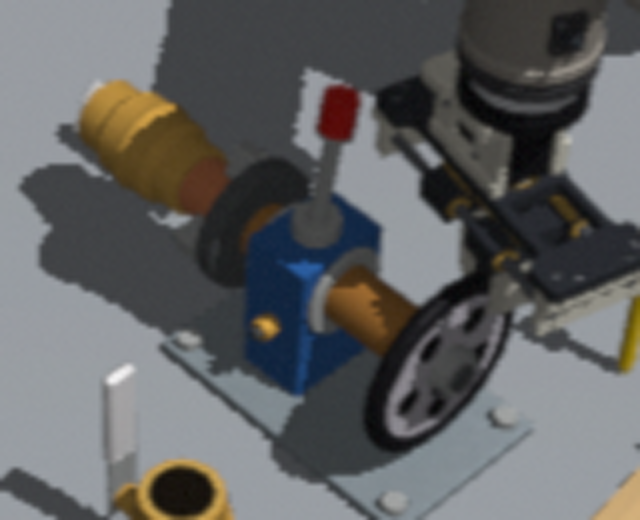

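```bash
python3 -m crank '[{"dx":-0.1,"dy":0.03,"dz":0.11,"spin":0},{"dx":-0.2,"dy":0.05,"dz":0.23,"spin":0},{"dx":-0.2,"dy":0.05,"dz":0.23,"spin":0}]'; python3 look.py s18
```

```text
time: 12.38
tool_pos: [533.3, 148.9, 121.1]
tcp_rot: [-2.792, 1.556, -3.112]
contact_force: [-10.7, 5.1, -7.5]
grip_width: 15.6
[533.34 148.91 121.06] F [-10.72   5.11  -7.48] M [0.29 2.2  0.36] 15.612932195389973 12.3833
theta est -42.273879348128304 r 60.89546997882198 y 0.4706543190878394
red 91 354.20879120879124 207.97802197802199 202 214
```

```bash
python3 -m crank '[{"dx":-0.1,"dy":0.03,"dz":0.11,"spin":0},{"dx":-0.19,"dy":0.06,"dz":0.23,"spin":0},{"dx":-0.19,"dy":0.06,"dz":0.23,"spin":0}]'; python3 look.py s19
```

```text
time: 12.68
tool_pos: [535.4, 148.7, 123.0]
tcp_rot: [-2.787, 1.555, -3.107]
contact_force: [-11.6, 5.8, -7.2]
grip_width: 15.8
[535.4  148.72 122.96] F [-11.63   5.83  -7.19] M [0.24 2.41 0.37] 15.818906524989112 12.6833
theta est -39.631636215877194 r 60.978625391538536 y 0.4066800842569971
red 93 354.2150537634409 207.9784946236559 202 214
```

View pics/s19.png

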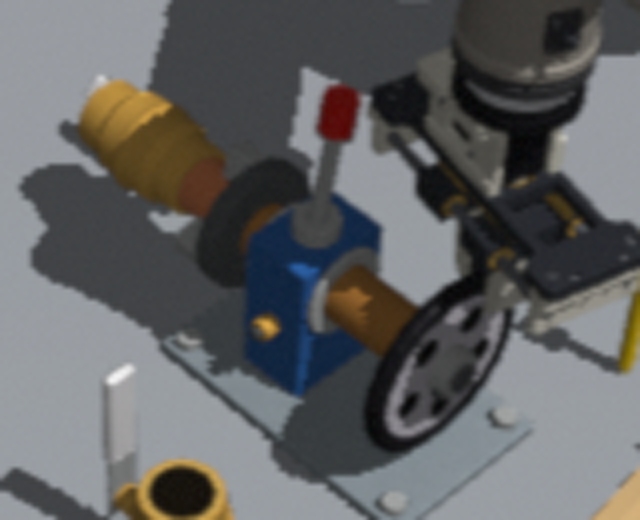

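About 28° turned and not dropped yet. The body end is near the leaning head, so I'll release, go back to −70° and regrasp.

```bash
python3 -m crank '[{"dx":0,"dy":0,"dz":0,"spin":0},{"dx":0,"dy":0,"dz":0,"spin":0},{"dx":0,"dy":0,"dz":0,"spin":0},{"dx":1,"dy":-0.2,"dz":-0.7,"spin":0},{"dx":2,"dy":-0.4,"dz":-1.5,"spin":0},{"dx":2.85,"dy":-0.55,"dz":-2.13,"spin":0},{"dx":2.85,"dy":-0.55,"dz":-2.13,"spin":0},{"dx":2.85,"dy":-0.55,"dz":-2.13,"spin":0}]' 45
python3 look.py s20
```

```text
time: 13.4
tool_pos: [520.0, 149.5, 98.0]
tcp_rot: [0.416, 1.57, 0.094]
contact_force: [-0.3, -0.3, 0.8]
grip_width: 41.2
[520.04 149.51  98.05] F [-0.27 -0.35  0.83] M [-0.   -0.01 -0.04] 41.238321572931774 13.4
theta est -67.88968105221763 r 58.58129685529169 y 0.2451037289869844
red 91 354.2197802197802 207.84615384615384 202 214
```

View pics/s20.png

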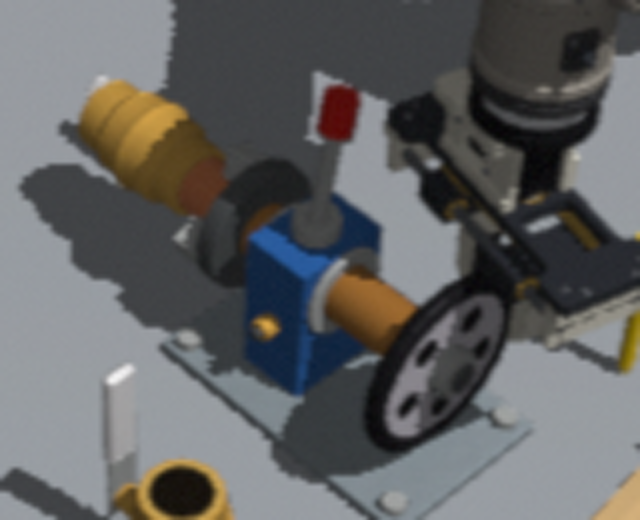

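```bash
python3 -m crank '[{"dx":0,"dy":0,"dz":0,"spin":0},{"dx":0,"dy":0,"dz":0,"spin":0},{"dx":0,"dy":0,"dz":0,"spin":0},{"dx":0,"dy":0,"dz":0,"spin":0},{"dx":0,"dy":0,"dz":0,"spin":0},{"dx":-0.14,"dy":0.015,"dz":0.05,"spin":0},{"dx":-0.28,"dy":0.03,"dz":0.11,"spin":0},{"dx":-0.42,"dy":0.045,"dz":0.17,"spin":0},{"dx":-0.42,"dy":0.045,"dz":0.17,"spin":0}]' 0;  python3 look.py s21
```

```text
time: 14.2
tool_pos: [520.7, 150.2, 100.2]
tcp_rot: [-3.049, 1.568, 2.913]
contact_force: [3.4, 5.5, -11.8]
grip_width: 15.4
[520.73 150.16 100.2 ] F [  3.43   5.5  -11.81] M [ 0.18 -0.18  0.21] 15.415390457296114 14.2
theta est -65.71529832033482 r 58.83733744757594 y 0.9343389086556488
red 92 354.1847826086956 208.04347826086956 202 214
```

```bash
python3 -m crank '[{"dx":-0.14,"dy":0.015,"dz":0.06,"spin":0},{"dx":-0.28,"dy":0.03,"dz":0.13,"spin":0},{"dx":-0.28,"dy":0.03,"dz":0.13,"spin":0}]';  python3 look.py s22
```

```text
time: 14.5
tool_pos: [521.2, 150.2, 102.5]
tcp_rot: [-2.951, 1.566, 3.012]
contact_force: [2.7, 6.5, -12.0]
grip_width: 15.4
[521.17 150.16 102.53] F [  2.69   6.51 -11.96] M [0.31 0.17 0.18] 15.358677975092283 14.5
theta est -63.49112839951362 r 59.43543090738223 y 0.9610814246662538
red 92 354.1847826086956 208.04347826086956 202 214
```

Now at about 32° in total. Continuing.

```bash
python3 -m crank '[{"dx":-0.14,"dy":0.02,"dz":0.07,"spin":0},{"dx":-0.27,"dy":0.04,"dz":0.14,"spin":0},{"dx":-0.27,"dy":0.04,"dz":0.14,"spin":0}]';  python3 look.py s23
```

```text
time: 14.8
tool_pos: [522.0, 150.1, 105.0]
tcp_rot: [-2.895, 1.565, 3.068]
contact_force: [1.3, 6.4, -13.5]
grip_width: 15.1
[522.01 150.06 104.96] F [  1.32   6.43 -13.46] M [0.33 0.39 0.22] 15.124073789903198 14.8
theta est -61.04984599390285 r 59.8185586789945 y 0.9123982299194884
red 91 354.20879120879124 207.97802197802199 202 214
```

```bash
python3 -m crank '[{"dx":-0.13,"dy":0.02,"dz":0.08,"spin":0},{"dx":-0.26,"dy":0.04,"dz":0.15,"spin":0},{"dx":-0.26,"dy":0.04,"dz":0.15,"spin":0}]';  python3 look.py s24
```

```text
time: 15.1
tool_pos: [523.1, 150.0, 107.4]
tcp_rot: [-2.869, 1.564, 3.093]
contact_force: [0.1, 6.8, -12.6]
grip_width: 15.4
[523.11 149.98 107.4 ] F [  0.14   6.84 -12.65] M [0.4  0.56 0.27] 15.350987928913522 15.1
theta est -58.498851543046825 r 60.10173209825451 y 0.901473442603125
red 92 354.1847826086956 208.04347826086956 202 214
```

```bash
python3 -m crank '[{"dx":-0.13,"dy":0.02,"dz":0.08,"spin":0},{"dx":-0.25,"dy":0.04,"dz":0.17,"spin":0},{"dx":-0.25,"dy":0.04,"dz":0.17,"spin":0}]';  python3 look.py s25
```

```text
time: 15.4
tool_pos: [524.3, 149.9, 109.7]
tcp_rot: [-2.869, 1.562, 3.094]
contact_force: [-0.9, 5.7, -12.9]
grip_width: 15.3
[524.27 149.87 109.74] F [ -0.94   5.68 -12.89] M [0.44 0.88 0.22] 15.34984263254277 15.4
theta est -56.02377289685107 r 60.38084455479078 y 0.8706190543979337
red 92 354.1847826086956 208.04347826086956 202 214
```

```bash
python3 -m crank '[{"dx":-0.12,"dy":0.02,"dz":0.09,"spin":0},{"dx":-0.25,"dy":0.05,"dz":0.17,"spin":0},{"dx":-0.25,"dy":0.05,"dz":0.17,"spin":0}]';  python3 look.py s26
```

```text
time: 15.7
tool_pos: [525.7, 149.7, 112.2]
tcp_rot: [-2.837, 1.561, 3.125]
contact_force: [-2.7, 6.2, -11.4]
grip_width: 15.4
[525.66 149.74 112.16] F [ -2.71   6.24 -11.45] M [0.35 0.98 0.26] 15.42145406724679 15.7
theta est -53.395038405010276 r 60.6412012197544 y 0.8227301566980452
red 91 354.20879120879124 207.97802197802199 202 214
```

```bash
python3 -m crank '[{"dx":-0.12,"dy":0.02,"dz":0.09,"spin":0},{"dx":-0.23,"dy":0.05,"dz":0.19,"spin":0},{"dx":-0.23,"dy":0.05,"dz":0.19,"spin":0}]';  python3 look.py s27
```

```text
time: 16.0
tool_pos: [527.1, 149.6, 114.4]
tcp_rot: [-2.823, 1.56, 3.14]
contact_force: [-4.3, 5.8, -10.7]
grip_width: 15.2
[527.1  149.59 114.38] F [ -4.33   5.85 -10.69] M [0.38 1.24 0.31] 15.247556437086232 16.0
theta est -50.90722675978191 r 60.86231117036294 y 0.7574836906507256
red 92 354.1847826086956 208.04347826086956 202 214
```

```bash
python3 -m crank '[{"dx":-0.11,"dy":0.02,"dz":0.1,"spin":0},{"dx":-0.22,"dy":0.05,"dz":0.2,"spin":0},{"dx":-0.22,"dy":0.05,"dz":0.2,"spin":0}]';  python3 look.py s28
```

```text
time: 16.3
tool_pos: [528.6, 149.4, 116.4]
tcp_rot: [-2.819, 1.559, -3.139]
contact_force: [-6.7, 6.1, -10.5]
grip_width: 15.6
[528.58 149.43 116.4 ] F [ -6.67   6.06 -10.48] M [0.38 1.58 0.35] 15.56308474030535 16.3
theta est -48.55382215152535 r 61.03116142192656 y 0.6944972576527642
red 92 354.1847826086956 208.04347826086956 202 214
```

```bash
python3 -m crank '[{"dx":-0.11,"dy":0.03,"dz":0.1,"spin":0},{"dx":-0.22,"dy":0.06,"dz":0.21,"spin":0},{"dx":-0.22,"dy":0.06,"dz":0.21,"spin":0}]';  python3 look.py s29
```

```text
time: 16.6
tool_pos: [530.2, 149.3, 118.6]
tcp_rot: [-2.803, 1.557, -3.123]
contact_force: [-9.2, 5.2, -8.9]
grip_width: 15.9
[530.21 149.26 118.59] F [-9.18  5.24 -8.88] M [0.32 1.9  0.29] 15.907981811222104 16.6
theta est -46.00606720495994 r 61.31317054732855 y 0.6253850214008683
red 93 354.2150537634409 208.09677419354838 202 214
```

```bash
python3 -m crank '[{"dx":-0.1,"dy":0.03,"dz":0.11,"spin":0},{"dx":-0.2,"dy":0.05,"dz":0.22,"spin":0},{"dx":-0.2,"dy":0.05,"dz":0.22,"spin":0}]';  python3 look.py s30
```

```text
time: 16.9
tool_pos: [531.9, 149.1, 120.5]
tcp_rot: [-2.806, 1.556, -3.126]
contact_force: [-10.1, 5.0, -7.4]
grip_width: 16.0
[531.86 149.09 120.48] F [-10.09   5.    -7.35] M [0.34 2.19 0.26] 15.961158617223411 16.9
theta est -43.66456485642043 r 61.492090324358394 y 0.5623216805642972
red 90 354.27777777777777 208.17777777777778 202 214
```

```bash
python3 -m crank '[{"dx":-0.1,"dy":0.03,"dz":0.11,"spin":0},{"dx":-0.2,"dy":0.05,"dz":0.23,"spin":0},{"dx":-0.2,"dy":0.05,"dz":0.23,"spin":0}]';  python3 look.py s31
```

```text
time: 17.2
tool_pos: [533.6, 149.0, 122.6]
tcp_rot: [-2.811, 1.555, -3.132]
contact_force: [-12.4, 5.7, -6.0]
grip_width: 16.0
[533.65 148.96 122.57] F [-12.38   5.74  -6.01] M [0.31 2.6  0.29] 15.975946564611844 17.2
theta est -41.12793918810427 r 61.82289740183494 y 0.5389940699108347
red 89 354.19101123595505 208.2696629213483 202 214
```

View pics/s31.png

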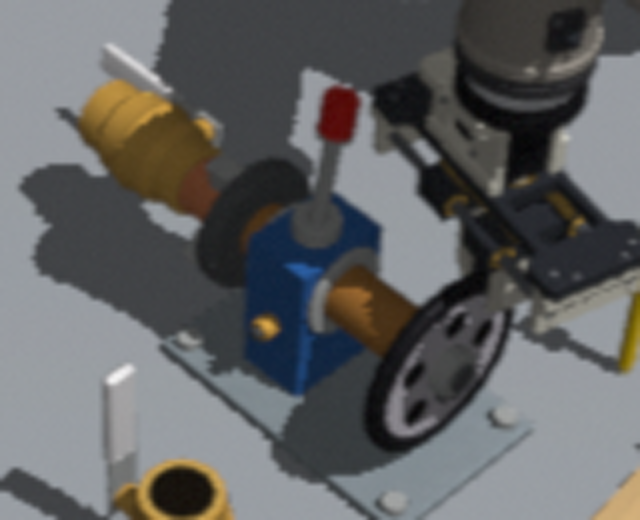

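The head has started to settle slightly (208.0 to 208.3 px), so the hole may be near. One small step.

```bash
python3 -m crank '[{"dx":-0.1,"dy":0.03,"dz":0.11,"spin":0},{"dx":-0.19,"dy":0.06,"dz":0.22,"spin":0},{"dx":-0.19,"dy":0.06,"dz":0.22,"spin":0}]';  python3 look.py s32
```

```text
time: 17.5
tool_pos: [535.8, 148.7, 124.5]
tcp_rot: [-2.794, 1.555, -3.114]
contact_force: [-12.5, 4.8, -4.5]
grip_width: 16.2
[535.8  148.72 124.54] F [-12.54   4.77  -4.55] M [0.24 2.77 0.34] 16.211010360926988 17.5
theta est -38.41939022159067 r 61.95463789978906 y 0.4337014639993755
red 91 354.1208791208791 208.34065934065933 202 214
```

View pics/s32.png

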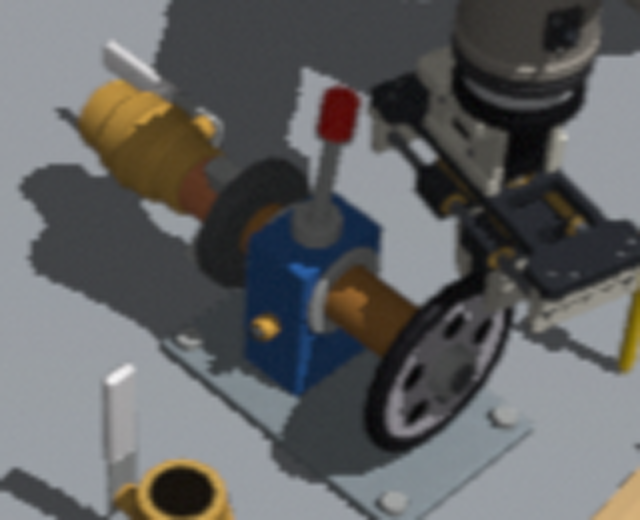

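Regrasping again, with about 58° turned.

```bash
python3 -m crank '[{"dx":0,"dy":0,"dz":0,"spin":0},{"dx":0,"dy":0,"dz":0,"spin":0},{"dx":0,"dy":0,"dz":0,"spin":0},{"dx":1,"dy":-0.2,"dz":-0.7,"spin":0},{"dx":2,"dy":-0.4,"dz":-1.5,"spin":0},{"dx":2.9,"dy":-0.55,"dz":-2.15,"spin":0},{"dx":2.9,"dy":-0.55,"dz":-2.15,"spin":0}]' 45
python3 look.py s33
python3 -m crank '[{"dx":0,"dy":0,"dz":0,"spin":0},{"dx":0,"dy":0,"dz":0,"spin":0},{"dx":0,"dy":0,"dz":0,"spin":0},{"dx":0,"dy":0,"dz":0,"spin":0},{"dx":0,"dy":0,"dz":0,"spin":0},{"dx":0,"dy":0,"dz":0,"spin":0},{"dx":-0.14,"dy":0.015,"dz":0.05,"spin":0},{"dx":-0.28,"dy":0.03,"dz":0.11,"spin":0},{"dx":-0.28,"dy":0.03,"dz":0.11,"spin":0}]' 0;  python3 look.py s34
```

```text
time: 18.13
tool_pos: [518.6, 149.3, 97.4]
tcp_rot: [-2.683, 1.568, -3.005]
contact_force: [0.0, 0.0, -0.5]
grip_width: 41.3
[518.62 149.35  97.44] F [ 0.04  0.03 -0.48] M [ 0.04  0.06 -0.  ] 41.344565337014075 18.1333
theta est -68.93710718057919 r 59.66983903128428 y -0.006809970051414371
red 89 354.07865168539325 208.35955056179776 202 214
time: 18.93
tool_pos: [521.2, 150.0, 100.1]
tcp_rot: [3.042, 1.57, 2.721]
contact_force: [5.2, 4.9, -10.6]
grip_width: 15.5
[521.22 150.   100.13] F [  5.24   4.94 -10.56] M [ 0.16 -0.43  0.23] 15.512756264666292 18.9333
theta est -65.57346982497138 r 58.35155727503197 y 0.8022390176341623
red 88 354.07954545454544 208.4318181818182 203 214
```

```bash
python3 -m crank '[{"dx":-0.14,"dy":0.02,"dz":0.06,"spin":0},{"dx":-0.28,"dy":0.03,"dz":0.12,"spin":0},{"dx":-0.28,"dy":0.03,"dz":0.12,"spin":0}]';  python3 look.py s35
```

```text
time: 19.23
tool_pos: [521.7, 150.0, 102.2]
tcp_rot: [-2.945, 1.568, 3.017]
contact_force: [4.3, 5.3, -14.1]
grip_width: 15.7
[521.71 149.97 102.23] F [  4.28   5.34 -14.09] M [ 0.25 -0.29  0.25] 15.688049044597069 19.2333
theta est -63.511993906659384 r 58.81078307988007 y 0.8075432253171222
red 89 354.0449438202247 208.4943820224719 203 214
```

View pics/s35.png

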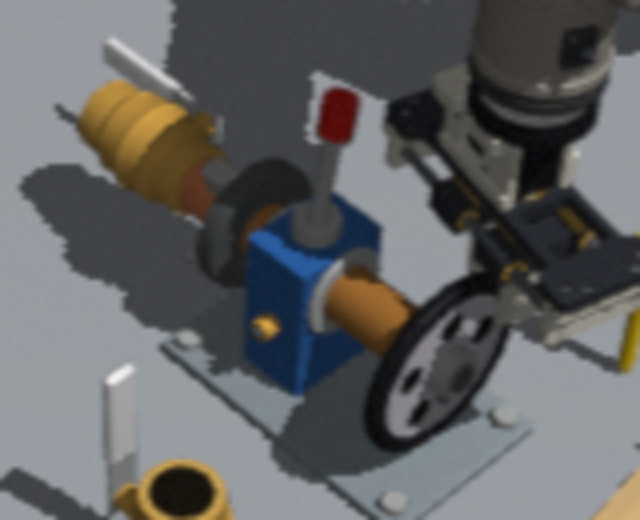

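The head is slowly sinking (208.5), so the nose taper is entering the hole's edge. Smaller steps now.

```bash
python3 -m crank '[{"dx":-0.1,"dy":0.01,"dz":0.05,"spin":0},{"dx":-0.19,"dy":0.03,"dz":0.09,"spin":0},{"dx":-0.19,"dy":0.03,"dz":0.09,"spin":0},{"dx":-0.19,"dy":0.03,"dz":0.09,"spin":0}]';  python3 look.py s36
```

```text
time: 19.62
tool_pos: [522.2, 150.0, 103.8]
tcp_rot: [-2.882, 1.567, 3.08]
contact_force: [4.6, 5.9, -14.9]
grip_width: 15.5
[522.15 149.97 103.76] F [  4.58   5.88 -14.9 ] M [ 0.31 -0.25  0.19] 15.53042864747355 19.6167
theta est -61.99427370610418 r 59.115862047355826 y 0.830791561825897
red 93 351.2903225806452 212.95698924731184 207 219
```

```bash
python3 -m crank '[{"dx":-0.09,"dy":0.01,"dz":0.05,"spin":0},{"dx":-0.18,"dy":0.03,"dz":0.1,"spin":0},{"dx":-0.18,"dy":0.03,"dz":0.1,"spin":0},{"dx":-0.18,"dy":0.03,"dz":0.1,"spin":0}]';  python3 look.py s37
```

```text
time: 20.0
tool_pos: [522.7, 149.9, 105.4]
tcp_rot: [-2.854, 1.565, 3.108]
contact_force: [2.9, 5.6, -15.0]
grip_width: 15.5
[522.72 149.94 105.4 ] F [  2.86   5.58 -15.  ] M [0.3  0.08 0.23] 15.522345231502642 20.0
theta est -60.34005060610737 r 59.41292402130156 y 0.8380642878274016
red 93 349.55913978494624 223.06451612903226 217 229
```

View pics/s37.png

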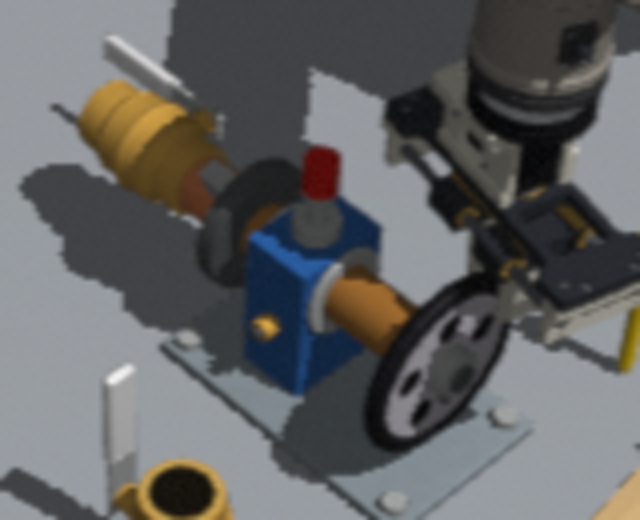

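```bash
python3 - <<'E'
from h import *
s=capture("scene")
for dz in (80,36,30,23,14): print(dz,proj(s,[567.4,36,136+dz]))
E
python3 look.py s38
```

```text
80 (np.float64(350.54462738694497), np.float64(209.7428793408442))
36 (np.float64(349.56594826521115), np.float64(223.17594952038343))
30 (np.float64(349.435875835799), np.float64(224.9612865464979))
23 (np.float64(349.28512152806985), np.float64(227.0304971290288))
14 (np.float64(349.0928545527947), np.float64(229.66949873305097))
[522.7  149.94 105.42] F [  2.9    6.66 -14.5 ] M [0.32 0.06 0.21] 15.666628551977434 20.1
theta est -60.329722087637165 r 59.43557879353645 y 0.8430264899587225
red 93 349.55913978494624 223.06451612903226 217 229
```

The pin has dropped: head centre is about 35 mm above the mouth, in line with the axis (u 349.56 against a predicted 349.57). I'll stop turning, release the wheel and rise clear.

```bash
python3 -m crank '[{"dx":0,"dy":0,"dz":0,"spin":0},{"dx":0,"dy":0,"dz":0,"spin":0},{"dx":0,"dy":0,"dz":0,"spin":0},{"dx":0,"dy":0,"dz":0,"spin":0},{"dx":-1,"dy":0,"dz":0,"spin":0},{"dx":-4,"dy":0,"dz":0,"spin":0},{"dx":-8,"dy":0,"dz":0,"spin":0},{"dx":-11,"dy":0,"dz":0,"spin":0},{"dx":-13,"dy":0,"dz":0,"spin":0},{"dx":-13,"dy":0,"dz":0,"spin":0},{"dx":-13,"dy":0,"dz":0,"spin":0}]' 45
python3 look.py s39
python3 - <<'E'
from h import *
np.set_printoptions(precision=2,suppress=True)
c=wrist("w39"); T,o=tool(); print(T)
print(tocmd([567.4,35.7,235]))
print(proj(c,[567.4,35.7,185]))
E
```

```text
time: 21.07
tool_pos: [525.0, 149.3, 240.0]
tcp_rot: [0.453, 1.567, 0.132]
contact_force: [-0.1, -0.2, -0.4]
grip_width: 41.2
[525.02 149.31 240.01] F [-0.13 -0.24 -0.42] M [ 0.07 -0.    0.03] 41.24174791084099 21.0667
theta est -16.72818459001102 r 171.25933547396428 y 0.3547827540876498
red 87 349.6896551724138 223.70114942528735 218 229
[[ -0.     0.32   0.95 523.92]
 [ -0.     0.95  -0.32 149.17]
 [ -1.    -0.    -0.   237.47]
 [  0.     0.     0.     1.  ]]
[ 0.24 -9.39  7.72]
(np.float64(168.37955897414247), np.float64(380.163477986272))
```

View pics/w39.png

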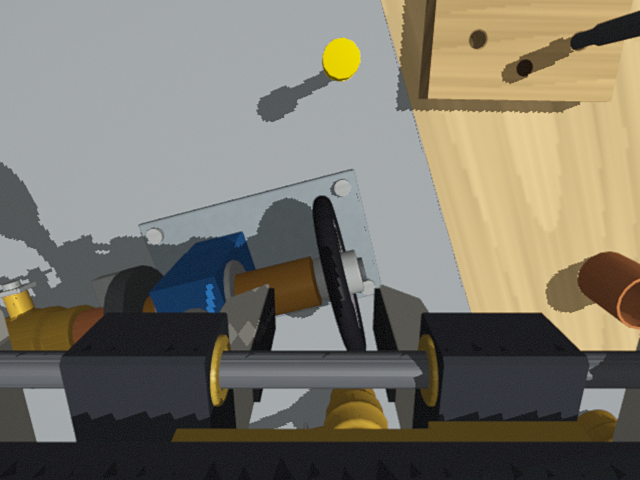

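View pics/s39.png

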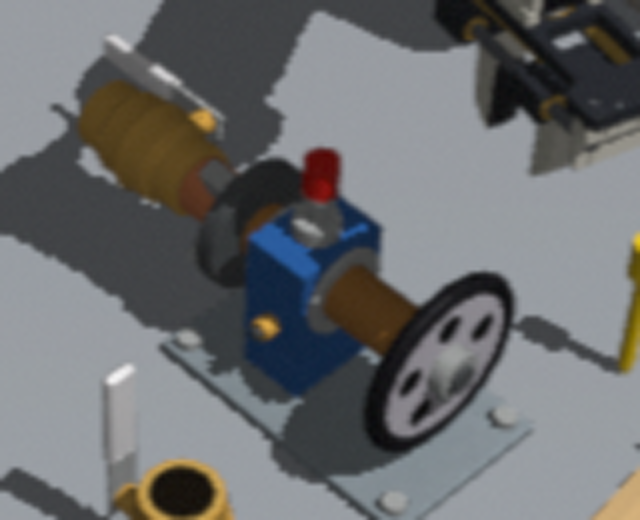

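```bash
python3 -m crank '[{"dx":0,"dy":-2.5,"dz":2,"spin":0},{"dx":0,"dy":-5,"dz":4.2,"spin":0},{"dx":0,"dy":-7.5,"dz":6.2,"spin":0},{"dx":0.3,"dy":-9.3,"dz":7.7,"spin":0},{"dx":1.5,"dy":-9.4,"dz":7.7,"spin":0},{"dx":3,"dy":-9.4,"dz":7.7,"spin":0},{"dx":3.5,"dy":-9.4,"dz":7.7,"spin":0},{"dx":3.5,"dy":-9.4,"dz":7.7,"spin":0},{"dx":3.5,"dy":-9.4,"dz":7.7,"spin":0}]' 0
python3 look.py s40
python3 - <<'E'
from h import *
np.set_printoptions(precision=2,suppress=True)
c=wrist("w40"); T,o=tool(); print(T)
print(tocmd([567.4,35.7,185]),[proj(c,[567.4,35.7,z]) for z in (185,158,136)])
E
```

```text
time: 21.92
tool_pos: [567.5, 36.1, 202.5]
tcp_rot: [-2.933, 1.569, 3.028]
contact_force: [0.6, -0.2, -0.3]
grip_width: 0.2
[567.46  36.07 202.45] F [ 0.55 -0.22 -0.26] M [ 0.01 -0.02  0.03] 0.2214242234951327 21.9167
theta est 0.0371478339786499 r 126.45501099384396 y -110.02908369832777
red 94 349.9255319148936 223.18085106382978 217 229
[[  0.     0.32   0.95 568.04]
 [  0.     0.95  -0.32  36.16]
 [ -1.     0.     0.   203.51]
 [  0.     0.     0.     1.  ]]
[ 1.85 -0.06 -0.05] [(np.float64(324.79050766878663), np.float64(287.86193874631357)), (np.float64(324.6676748274032), np.float64(265.78283604600813)), (np.float64(324.5871054540301), np.float64(251.30055712801467))]
```

View pics/w40.png

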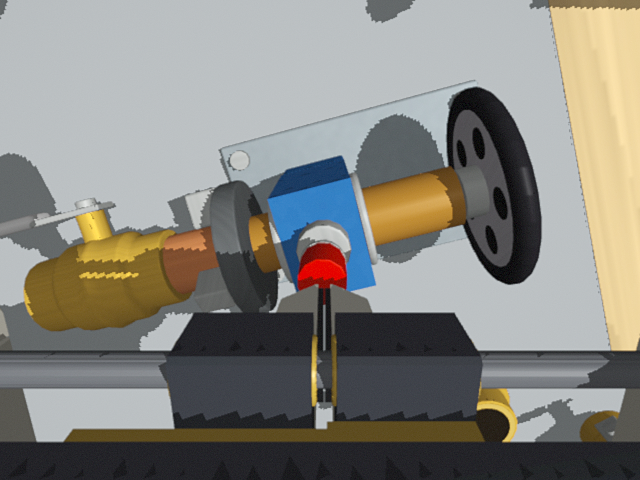

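View pics/s40.png

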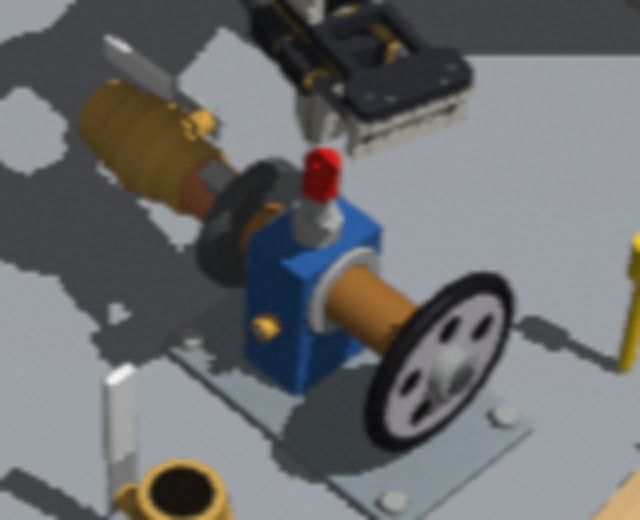

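The head is directly under the closed fingers. Lowering slowly and watching the force.

```bash
python3 -m crank '[{"dx":0.4,"dy":0,"dz":0,"spin":0},{"dx":0.8,"dy":0,"dz":0,"spin":0},{"dx":1.2,"dy":0,"dz":0,"spin":0},{"dx":1.5,"dy":0,"dz":0,"spin":0},{"dx":1.5,"dy":0,"dz":0,"spin":0},{"dx":1.5,"dy":0,"dz":0,"spin":0}]'
python3 -m crank '[{"dx":0.1,"dy":0,"dz":0,"spin":0},{"dx":0.2,"dy":0,"dz":0,"spin":0},{"dx":0.2,"dy":0,"dz":0,"spin":0}]'
```

```text
time: 22.52
tool_pos: [567.7, 35.9, 187.7]
tcp_rot: [-2.997, 1.57, 2.964]
contact_force: [0.5, 0.0, 0.8]
grip_width: 0.7
time: 22.77
tool_pos: [567.8, 35.8, 185.8]
tcp_rot: [1.552, 1.571, 1.23]
contact_force: [-0.3, 0.1, 0.6]
grip_width: 0.4
```

```bash
python3 -m crank '[{"dx":0.1,"dy":0,"dz":0,"spin":0},{"dx":0.2,"dy":0,"dz":0,"spin":0},{"dx":0.2,"dy":0,"dz":0,"spin":0}]'
```

```text
time: 23.02
tool_pos: [567.7, 35.8, 183.7]
tcp_rot: [2.94, 1.571, 2.619]
contact_force: [0.4, -0.9, -0.1]
grip_width: 0.5
```

```bash
python3 -m crank '[{"dx":0.1,"dy":0,"dz":0,"spin":0},{"dx":0.2,"dy":0,"dz":0,"spin":0},{"dx":0.2,"dy":0,"dz":0,"spin":0}]'
```

```text
time: 23.27
tool_pos: [567.8, 35.8, 181.8]
tcp_rot: [2.597, 1.571, 2.276]
contact_force: [1.0, -1.4, -0.7]
grip_width: 0.4
```

```bash
python3 look.py s41
```

```text
[567.76  35.84 181.76] F [ 0.97 -1.43 -0.66] M [-0.01 -0.02  0.02] 0.44480561753800774 23.2667
theta est 0.2125959320180217 r 105.76482978541907 y -110.24326424912658
red 62 349.8225806451613 225.6451612903226 221 230
```

View pics/s41.png

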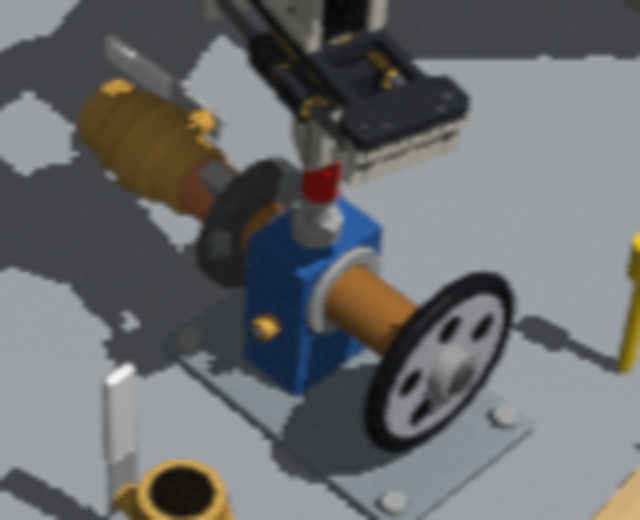

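```bash
python3 -m crank '[{"dx":0.1,"dy":0,"dz":0,"spin":0},{"dx":0.2,"dy":0,"dz":0,"spin":0},{"dx":0.2,"dy":0,"dz":0,"spin":0}]'; python3 look.py s42
```

```text
time: 23.57
tool_pos: [567.9, 35.8, 179.9]
tcp_rot: [0.403, 1.571, 0.081]
contact_force: [-0.0, -0.5, 0.8]
grip_width: 0.7
[567.86  35.81 179.86] F [-0.04 -0.52  0.8 ] M [ 0.01 -0.09  0.01] 0.7170294098158998 23.5667
theta est 0.2774690770392644 r 103.86428375868987 y -110.26512667355519
red 61 349.8688524590164 226.1639344262295 222 230
```

```bash
python3 -m crank '[{"dx":0.1,"dy":0,"dz":0,"spin":0},{"dx":0.2,"dy":0,"dz":0,"spin":0},{"dx":0.2,"dy":0,"dz":0,"spin":0}]'; python3 look.py s43
```

```text
time: 23.87
tool_pos: [567.9, 35.8, 177.9]
tcp_rot: [0.5, 1.57, 0.178]
contact_force: [0.3, 0.0, 1.2]
grip_width: 0.3
[567.91  35.82 177.89] F [0.27 0.   1.19] M [ 0.   -0.07 -0.03] 0.34388110164711355 23.8667
theta est 0.3055100564071687 r 101.8898787592182 y -110.2530691700662
red 60 349.65 226.9 223 231
```

The head is following the fingers with almost no force, so it had been hanging a little. Continuing to the plunger.

```bash
python3 -m crank '[{"dx":0.1,"dy":0,"dz":0,"spin":0},{"dx":0.2,"dy":0,"dz":0,"spin":0},{"dx":0.2,"dy":0,"dz":0,"spin":0}]'; python3 look.py s44
```

```text
time: 24.17
tool_pos: [567.9, 35.8, 175.8]
tcp_rot: [0.433, 1.571, 0.111]
contact_force: [0.3, 0.0, 0.7]
grip_width: 0.3
[567.88  35.81 175.8 ] F [0.34 0.02 0.73] M [ 0.04 -0.18  0.04] 0.320128460388364 24.1667
theta est 0.29908895762341114 r 99.79817729179491 y -110.2628258563993
red 58 349.63793103448273 227.5 223 231
```

```bash
python3 -m crank '[{"dx":0.1,"dy":0,"dz":0,"spin":0},{"dx":0.2,"dy":0,"dz":0,"spin":0},{"dx":0.2,"dy":0,"dz":0,"spin":0}]'; python3 look.py s45
```

```text
time: 24.47
tool_pos: [568.2, 35.8, 174.6]
tcp_rot: [0.349, 1.569, 0.027]
contact_force: [0.4, -0.5, 4.7]
grip_width: 0.3
[568.21  35.84 174.56] F [ 0.39 -0.48  4.68] M [-0.02 -0.05  0.08] 0.3072973430674562 24.4667
theta est 0.49433799905014986 r 98.56337147047238 y -110.20643292659184
red 59 349.54237288135596 228.0 224 232
```

```bash
python3 -m crank '[{"dx":0.1,"dy":0,"dz":0,"spin":0},{"dx":0.2,"dy":0,"dz":0,"spin":0},{"dx":0.2,"dy":0,"dz":0,"spin":0}]'; python3 look.py s46
```

```text
time: 24.77
tool_pos: [568.4, 35.9, 173.0]
tcp_rot: [0.324, 1.568, 0.002]
contact_force: [0.7, -0.1, 5.9]
grip_width: 0.4
[568.43  35.85 172.99] F [ 0.72 -0.08  5.9 ] M [ 0.05 -0.04  0.  ] 0.4298247512006798 24.7667
theta est 0.6275330322891973 r 96.99602323446233 y -110.18421223056991
red 56 349.57142857142856 228.39285714285714 224 232
```

```bash
python3 -m crank '[{"dx":0.08,"dy":0,"dz":0,"spin":0},{"dx":0.15,"dy":0,"dz":0,"spin":0},{"dx":0.15,"dy":0,"dz":0,"spin":0}]'
```

```text
time: 25.07
tool_pos: [568.4, 35.8, 171.5]
tcp_rot: [0.314, 1.568, -0.008]
contact_force: [0.3, 0.2, 6.4]
grip_width: 0.6
```

```bash
python3 -m crank '[{"dx":0.08,"dy":0,"dz":0,"spin":0},{"dx":0.15,"dy":0,"dz":0,"spin":0},{"dx":0.15,"dy":0,"dz":0,"spin":0}]'
```

```text
time: 25.32
tool_pos: [568.4, 35.8, 169.9]
tcp_rot: [0.315, 1.569, -0.007]
contact_force: [-0.2, -0.0, 6.6]
grip_width: 0.6
```

```bash
python3 -m crank '[{"dx":0.08,"dy":0,"dz":0,"spin":0},{"dx":0.15,"dy":0,"dz":0,"spin":0},{"dx":0.15,"dy":0,"dz":0,"spin":0}]'
```

```text
time: 25.57
tool_pos: [568.4, 35.9, 168.4]
tcp_rot: [0.339, 1.569, 0.017]
contact_force: [-0.1, 0.5, 6.4]
grip_width: 0.3
```

```bash
python3 -m crank '[{"dx":0.08,"dy":0,"dz":0,"spin":0},{"dx":0.15,"dy":0,"dz":0,"spin":0},{"dx":0.15,"dy":0,"dz":0,"spin":0}]'
```

```text
time: 25.82
tool_pos: [568.4, 35.9, 166.9]
tcp_rot: [0.332, 1.569, 0.011]
contact_force: [-0.5, -0.2, 6.0]
grip_width: -0.1
```

```bash
python3 -m crank '[{"dx":0.08,"dy":0,"dz":0,"spin":0},{"dx":0.15,"dy":0,"dz":0,"spin":0},{"dx":0.15,"dy":0,"dz":0,"spin":0}]'
```

```text
time: 26.07
tool_pos: [568.4, 35.9, 165.4]
tcp_rot: [0.318, 1.569, -0.004]
contact_force: [1.0, 0.3, 5.5]
grip_width: 0.5
```

```bash
python3 -m crank '[{"dx":0.06,"dy":0,"dz":0,"spin":0},{"dx":0.12,"dy":0,"dz":0,"spin":0},{"dx":0.12,"dy":0,"dz":0,"spin":0}]'
```

```text
time: 26.32
tool_pos: [568.5, 35.8, 164.3]
tcp_rot: [0.313, 1.568, -0.009]
contact_force: [0.2, 0.1, 7.8]
grip_width: 0.2
```

```bash
python3 -m crank '[{"dx":0.06,"dy":0,"dz":0,"spin":0},{"dx":0.12,"dy":0,"dz":0,"spin":0},{"dx":0.12,"dy":0,"dz":0,"spin":0}]'; python3 look.py s50
```

```text
time: 26.57
tool_pos: [568.6, 35.8, 164.2]
tcp_rot: [0.28, 1.567, -0.042]
contact_force: [-1.8, -0.4, 14.3]
grip_width: 0.5
[568.62  35.84 164.21] F [-1.83 -0.4  14.3 ] M [-0.03  0.43 -0.05] 0.49755342222822035 26.5667
theta est 0.8133188116227377 r 88.21867993878959 y -110.18546220439588
red 60 349.0833333333333 230.91666666666666 227 235
```

```bash
python3 -m crank '[{"dx":0.06,"dy":0,"dz":0,"spin":0},{"dx":0.12,"dy":0,"dz":0,"spin":0},{"dx":0.12,"dy":0,"dz":0,"spin":0}]'; python3 look.py s51
```

```text
time: 26.87
tool_pos: [568.7, 35.8, 164.1]
tcp_rot: [0.258, 1.566, -0.064]
contact_force: [-4.7, 0.7, 20.3]
grip_width: 0.3
[568.69  35.84 164.13] F [-4.68  0.73 20.32] M [0.1  0.87 0.02] 0.2812460367544459 26.8667
theta est 0.8624103536098014 r 88.14169881700901 y -110.17962823817142
red 60 349.1666666666667 231.08333333333334 227 235
```

View pics/s51.png

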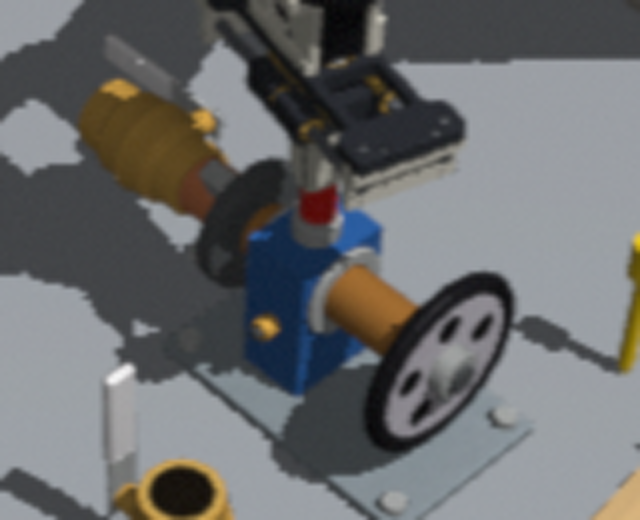

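Hard stop at TCP 164.1 mm, exactly where the head top should be when home (136+28). One slightly firmer push to confirm, then back off and look.

```bash
python3 -m crank '[{"dx":0.05,"dy":0,"dz":0,"spin":0},{"dx":0.1,"dy":0,"dz":0,"spin":0},{"dx":0.1,"dy":0,"dz":0,"spin":0}]'
```

```text
time: 27.17
tool_pos: [568.7, 35.8, 164.1]
tcp_rot: [0.245, 1.566, -0.077]
contact_force: [-7.0, 0.2, 26.6]
grip_width: 0.2
```

```bash
python3 -m crank '[{"dx":-0.3,"dy":0,"dz":0,"spin":0},{"dx":-1,"dy":0,"dz":0,"spin":0},{"dx":-3,"dy":0,"dz":0,"spin":0},{"dx":-6,"dy":0,"dz":0,"spin":0},{"dx":-9,"dy":0,"dz":0,"spin":0},{"dx":-9,"dy":0,"dz":-3,"spin":0},{"dx":-9,"dy":0,"dz":-6,"spin":0},{"dx":-9,"dy":2,"dz":-9,"spin":0},{"dx":-9,"dy":4,"dz":-12,"spin":0},{"dx":-9,"dy":4,"dz":-12,"spin":0},{"dx":-9,"dy":4,"dz":-12,"spin":0}]'; python3 look.py s60
python3 - <<'E'
from h import *
c=wrist("w60"); print([proj(c,[567.4,35.7,z]) for z in (164,136)])
s=capture("scene"); cv2.imwrite("pics/s60b.png",cv2.resize(s["frame"][190:290,310:410],None,fx=6,fy=6,interpolation=cv2.INTER_CUBIC))
cv2.imwrite("pics/s60f.png",s["frame"])
t=capture("top"); cv2.imwrite("pics/t60.png",t["frame"])
E
```

```text
time: 28.08
tool_pos: [465.6, 112.8, 250.0]
tcp_rot: [-2.88, 1.571, 3.085]
contact_force: [0.9, -0.4, 0.2]
grip_width: 0.1
[465.61 112.8  250.03] F [ 0.92 -0.38  0.21] M [ 0.01  0.01 -0.06] 0.1279512524914299 28.0833
theta est -31.422483385554862 r 203.9401102109149 y -39.7646486254172
red 101 349.0693069306931 228.66336633663366 223 235
[(np.float64(267.5717649034201), np.float64(402.2321759940859)), (np.float64(272.2520546429042), np.float64(377.1245604733318))]
```

View pics/s60b.png

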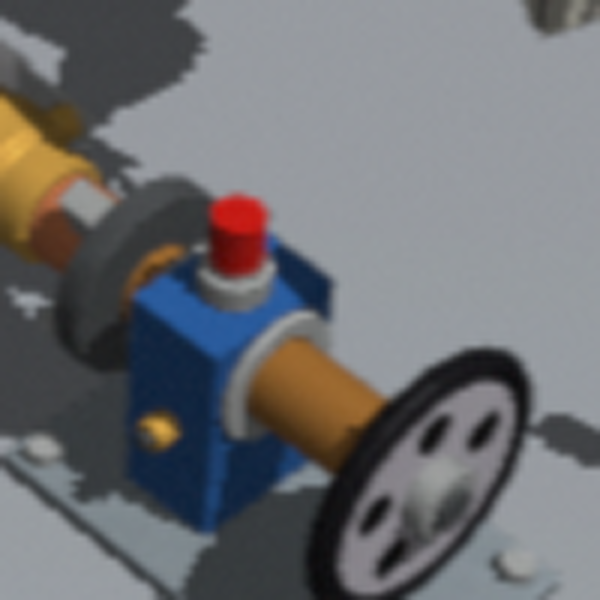

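View pics/w60.png

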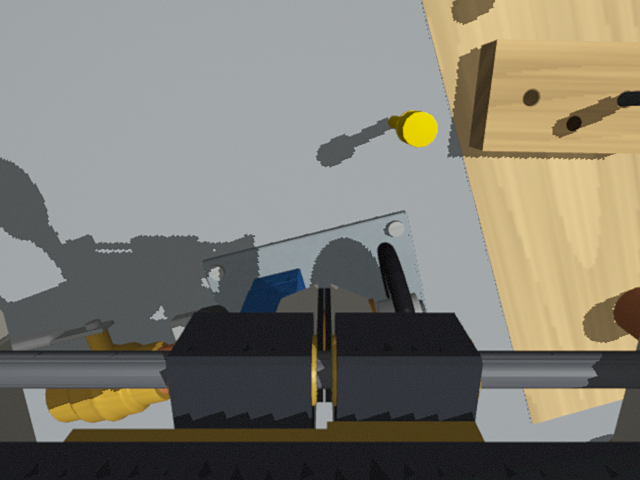

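View pics/t60.png

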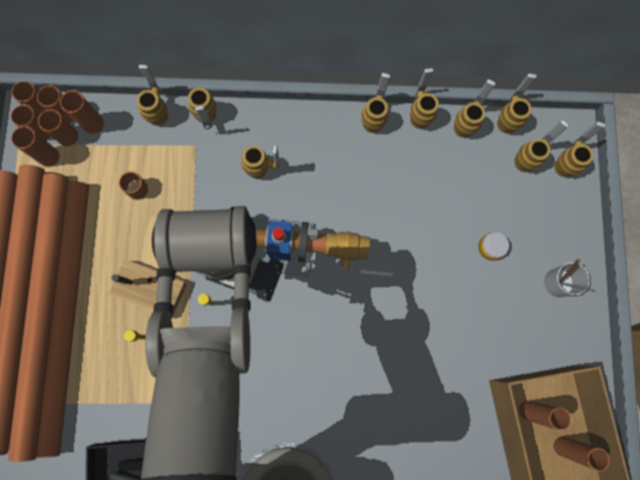

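The red head sits flat and upright on the boss (s60b, head at (238,235)). The punch, valve, coupling and tin look as they were at the start. One last triangulation of the head top.

Run:
```python
from h import *
np.set_printoptions(precision=1,suppress=True)
s=capture("scene");t=capture("top"); im=t["frame"][220:250,265:295].astype(int)
m=(im[...,2]>90)&(im[...,2]>2.5*im[...,1])&(im[...,2]>2*im[...,0]);ys,xs=np.nonzero(m);u,v=xs.mean()+265,ys.mean()+220
print(len(xs),u,v,tri([ray(s,(238.5)/6-.5+310,(211.5)/6-.5+190),ray(t,u,v)]), atz(ray(t,u,v),164))
print(sensors.get_obs()["contact_force"],sensors.get_obs()["time"])
print(bot.close_job())
```

```text
84 277.9642857142857 233.28571428571428 (array([564.5,  34.6, 163.6]), [np.float64(1.1514648599139021), np.float64(1.1514648599139286)]) [563.8  35.5 164. ]
[ 0.3 -0.4  0.8] 28.3833
the job is handed in; nothing more can be done
None
```

The lock pin is pressed home through the collar and bushing. I handed the job in at about 28.4 s of the allowed 67 s.

- **Placing:** I took the red-headed steel pin from the timber block and stood it on the bushing.
- **Turning:** I turned the wheel in about 3° steps, reduced to 2° at the end. It took three strokes on the near side of the rim so the gripper body stayed clear of the leaning pin. The pin dropped after about 63°, and the head centre stood about 35 mm above the mouth.
- **Overlap:** I queued the last 2° step before reading the camera result of the step before it. That picture already showed the head starting to go down. The rim force stayed at about 15 N, as before.
- **Pressing:** I pressed with closed fingers, at most 26.6 N. It met a hard stop at TCP 164.1 mm; the head top should be at 164 mm when home.

**Last checks:**
- The head top triangulates to 163.6 mm, and the pin looks upright and flat on the boss.
- The robot is clear and the measured force is about zero.
- The punch, valve, coupling and flux tin look as they were at the start, judged by eye from the pictures.

**Disagreements:**
- The pin first hung part-way after the drop. It then slid down to the plunger with almost no force.
- Passing the spring catch took only about 6–7 N, less than the 8–22 N stated.
- In that last triangulation the head lies about 3 mm from where I inserted the pin. The two camera rays miss each other by about 1 mm, and the spot comes from a rough red-pixel average, so I put it down to measurement error.

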